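# Unlatch the racks, file the flux syringes nozzle-down in the sloped racks and latch again

## Robot

A 6-joint arm with a two-finger parallel gripper is mounted at the origin on a cart in front of the work surface, level with it; the furniture and walls round the work are solid. World frame = base frame: x ahead of the robot, y to its left, z up, the work surface at z = 0. Lengths are in mm, angles in rad, forces in N, time in s.
With the tool pointing down it reaches from about 350 to 775 mm from the base axis. Payload 7.3 kg.
Tool frame: the origin (TCP) lies at the very end of the fingers, on their centre line; the grasp point (between the pads) lies 19 mm behind it (bot.grip_point_offset is the distance from the TCP to the grasp point, in mm); z points along the fingers, y is the line along which they close (so a half turn about z gives the same grasp; the last joint's range is limited). The gripper opens to 92 mm and grips with 3 to 60 N. Pads are 19 mm wide; open, the fingers measure 130 mm over their backs; the gripper's body (75 mm by 190 mm) begins 47 mm behind the grasp point.
Start: joints at [1.192, 0.342, 1.524, -0, 1.275, -0.146], TCP at [121.103, 510.861, 226.741] pointing down, gripper open.
Joint ranges: [-2.53, 2.53], [-0.77, 2.02], [0.04, 2.7], [-1, 4.14], [0.28, 2.66], [-3.11, 3.11]. Speed limits (rad/s): [2.57, 2.57, 3.14, 3.14, 3.14, 3.14].

## Interface

Orientations are given as [roll, pitch, yaw] about the fixed x, y, z axes, in that order (R = Rz(yaw) Ry(pitch) Rx(roll)).
In Python, from plant import bot gives the robot as it stands. The module is installed in compiled form; this text tells all that it offers.
- The arm moves only by the shell command python3 -m jog 'ROWS' [OPENING]. ROWS is JSON, a list of rows, each a list of 6 numbers: the shift along the tool's x, y, z in mm, then the turn, a rotation vector about the tool's x, y, z in rad. In form: [[dx, dy, dz, rx, ry, rz], ...]. A call has 1 to 12 rows; each row shifts and turns the commanded pose from where the row before left it, along the tool's axes as they then stand; what a row does not reach is not made up. A row lasts 1/10 s, in which the tool goes at most 50 mm and 8.59 degrees, less where a joint would pass 70% of its speed; a pose out of reach is approached as far as the arm can. A call with a gripper value outside its range is refused whole. OPENING is the opening in per cent of the stroke, from 0 (shut) to 100 (fully open), set as the call begins (- or left out, the last holds). The fingers move at their own pace and stop on an object; the grip force is fixed at half the most. Time passes only in rows, so rows that do not move let the fingers close. It gives the time, the measured TCP pose, the force, the opening and the grip force at its end, in the units of the state.
- bot.get_obs(): the state, without advancing time (a new reading comes with each control period).
- bot.capture(name): name is "side" or "top"; returns the picture (480x640x3 uint8, red, green, blue); there is no depth.
- bot.camera_model(name): a dict with "fx", "fy", "cx", "cy" (pixels), "dist_coeffs" ([k1, k2, p1, p2, k3] as OpenCV has them; the pictures are not rectified), "position" and "orientation" of the camera in the world. Camera axes: x right, y down, z forward; pixel columns grow to the right and rows downward; lengths in mm; the calibration is good to about 2 mm. A picture is of the moment at which its call begins. camera_model takes no time and is no camera call.
- bot.close_job(): hands the job in; it is judged then, once.
Trained networks look in the newest picture that a camera, given by its name, has taken for a name from the list of things; names that differ only in an ending like _2 or _b are one class to them, and where a whole thing is asked for, a point or a joint stands for the part that bears it (a point fixed in the world has none). Each returns a list of dicts, best first, with "p" (0 to 1); they miss things now and then, are a little off and sometimes report something else, mostly with a low value. They report only what shows in the picture. A call takes as long as a camera call.
- bot.outline_of(target, camera): "mask" (480x640 bool, what is visible of it) and "pixel" ([column, row] in pixels, amid what is visible of it).
The state is a dict: "time": time; "joint_positions": joint angles; "dq": joint speeds; "tau": joint torques, N m; "tool_pos": TCP position; "tcp_rot": TCP orientation; "contact_force": force on the tool from outside, world axes, zero at the start; "moment": the same for the moment, N m; "grip_width": finger opening in mm; "finger_force": force on a finger pad.
Only numpy, scipy, OpenCV 4.12 (cv2) and the standard library are available. Lean on these libraries where they do the work, as an engineer would, in place of code of your own. Each camera call takes 0.05 s, during which the arm holds its last target. There are 200 camera calls.

## Task

First turn the yellow latch of both sloped racks a quarter turn clockwise, so that its blade lies along the lanes and they are open. Then put away every flux syringe that lies on the bench: green-banded ones in the green rack, plain white ones in the white rack, one to a lane, nozzle pointing down the slope to the blue-striped back stop, each slid under the cross bar until its nozzle rests against the stop. Once all are home, turn both latches back across the lanes, their ends facing the red marks.

Things in the scene. Friction and masses are not known exactly. Their poses are not given: they have to be found in the camera images.
- green_deck: green rack's deck, sloping 0.20 rad down away from the robot. Origin on its floor, mid-width, at the foot of the stop; x down the slope, y left, z square out of the deck. Two lanes, centres y = +-34 mm, 38 mm wide between 4 mm high rails, floor z = 0, from x = -205 mm (open high end) to the blue-striped stop: face at x = 0, 30 mm high. Syringes do not slide by themselves
- green_rack: green rack, 205 x 118 mm, fixed to the bench; origin at the bench under its centre. Its deck is 12 mm above the bench at the low (far) end, 53 mm at the high end. Fingers may reach over the rails and past its sides
- green_bar (a point): middle of the green rack's fixed steel cross bar, 6 mm thick, over both lanes at deck x = -30 mm; underside at deck z = 29 mm, top 35 mm, on posts at deck y = +-55 mm. Syringes slide beneath it
- green_latch (a joint): green rack's yellow turn-button latch: flat blade 68 x 10 mm with an upright grip fin 36 x 10 x 23 mm along it, on the middle rib. Hinge along deck z through deck x = -175, y = 0 mm. 0: blade along the lanes (open); grows anticlockwise from above to its end at 1.57: blade across both lanes, ends facing the red marks on the outer rails (closed). Light friction (0.03 N m), stays where left
- green_latch_grip (a point): centre of the green rack's latch fin, on the hinge axis, deck z = 25.5 mm (fin spans deck z 13.5 to 36.5 mm); x along the blade
- white_deck: white rack's deck, sloping 0.20 rad down away from the robot. Origin on its floor, mid-width, at the foot of the stop; x down the slope, y left, z square out of the deck. Two lanes, centres y = +-34 mm, 38 mm wide between 4 mm high rails, floor z = 0, from x = -205 mm (open high end) to the blue-striped stop: face at x = 0, 30 mm high. Syringes do not slide by themselves
- white_rack: white rack, 205 x 118 mm, fixed to the bench; origin at the bench under its centre. Its deck is 12 mm above the bench at the low (far) end, 53 mm at the high end. Fingers may reach over the rails and past its sides
- white_bar (a point): middle of the white rack's fixed steel cross bar, 6 mm thick, over both lanes at deck x = -30 mm; underside at deck z = 29 mm, top 35 mm, on posts at deck y = +-55 mm. Syringes slide beneath it
- white_latch (a joint): white rack's yellow turn-button latch: flat blade 68 x 10 mm with an upright grip fin 36 x 10 x 23 mm along it, on the middle rib. Hinge along deck z through deck x = -175, y = 0 mm. 0: blade along the lanes (open); grows anticlockwise from above to its end at 1.57: blade across both lanes, ends facing the red marks on the outer rails (closed). Light friction (0.03 N m), stays where left
- white_latch_grip (a point): centre of the white rack's latch fin, on the hinge axis, deck z = 25.5 mm (fin spans deck z 13.5 to 36.5 mm); x along the blade
- syringe_green_1: flux syringe, green-banded barrel, blue nozzle, 140 mm long, 28 g; may be absent. Origin under its middle, y along it from nozzle (-y) to plunger (+y), z up as it lies; axis 10 mm high. Barrel 20 mm thick, y = -42 to 46 (grasp here); finger flange 28 mm wide, 19 high at y = 45; nozzle 8 mm thick, y = -40 to -70; plunger disc 14 mm wide at y = 65 to 70
- syringe_green_1_tip (a point): nozzle end of that syringe, on its axis
- syringe_green_2: flux syringe, green-banded barrel, blue nozzle, 140 mm long, 28 g; may be absent. Origin under its middle, y along it from nozzle (-y) to plunger (+y), z up as it lies; axis 10 mm high. Barrel 20 mm thick, y = -42 to 46 (grasp here); finger flange 28 mm wide, 19 high at y = 45; nozzle 8 mm thick, y = -40 to -70; plunger disc 14 mm wide at y = 65 to 70
- syringe_green_2_tip (a point): nozzle end of that syringe, on its axis
- syringe_white_1: flux syringe, plain white barrel, blue nozzle, 140 mm long, 28 g; may be absent. Origin under its middle, y along it from nozzle (-y) to plunger (+y), z up as it lies; axis 10 mm high. Barrel 20 mm thick, y = -42 to 46 (grasp here); finger flange 28 mm wide, 19 high at y = 45; nozzle 8 mm thick, y = -40 to -70; plunger disc 14 mm wide at y = 65 to 70
- syringe_white_1_tip (a point): nozzle end of that syringe, on its axis
- syringe_white_2: flux syringe, plain white barrel, blue nozzle, 140 mm long, 28 g; may be absent. Origin under its middle, y along it from nozzle (-y) to plunger (+y), z up as it lies; axis 10 mm high. Barrel 20 mm thick, y = -42 to 46 (grasp here); finger flange 28 mm wide, 19 high at y = 45; nozzle 8 mm thick, y = -40 to -70; plunger disc 14 mm wide at y = 65 to 70
- syringe_white_2_tip (a point): nozzle end of that syringe, on its axis

How it is judged:
By the outcome, as a careful person would: the job done as asked, in the order asked, and still so for the second after the job is handed in, with the robot touching nothing.
Of syringe_green_1, syringe_green_2, syringe_white_1, syringe_white_2 only 3 to 4 are there at a start; the rules pass over those that are not, and their reading is None.
At some moment in a run one of syringe_green_1, syringe_green_2, syringe_white_1, syringe_white_2 may be knocked a few centimetres aside while the robot is not near it.
Once in a run the grip may slacken for a moment while it holds something.
It also fails if it takes over 210 s, if anything falls off the work surface, if the arm or the gripper's body presses on something with over 40 N, if the wrist force passes 120 N, or if a joint passes its speed limit or range.

## Working session

There is one attempt and no reset: what is moved stays moved. The work goes in short steps, Python scripts to look and compute and a shell command to move; the robot and the scene stay as the last step left them, time stands still between calls to the robot, and variables do not carry over. Pictures are saved under pics/ and viewed, at most 14 in all, crops included, and the job is handed in when it is done.

```bash
mkdir -p pics; cat > h.py <<'E'
import numpy as np, cv2
from plant import bot
from scipy.spatial.transform import Rotation as R
def cam(n):
    m=bot.camera_model(n); K=np.array([[m["fx"],0,m["cx"]],[0,m["fy"],m["cy"]],[0,0,1.]])
    o=np.array(m["orientation"]); Rm=R.from_euler('xyz',o).as_matrix() if o.size==3 else (o if o.size==9 else R.from_quat(o).as_matrix())
    return K,np.array(m["dist_coeffs"],float),Rm,np.array(m["position"],float)
def proj(n,P):
    K,d,Rm,t=cam(n); p=(np.atleast_2d(P)-t)@Rm
    return cv2.projectPoints(p.reshape(-1,1,3),np.zeros(3),np.zeros(3),K,d)[0].reshape(-1,2)
def ray(n,px):
    K,d,Rm,t=cam(n); u=cv2.undistortPoints(np.array(px,float).reshape(-1,1,2),K,d).reshape(-1,2)
    return t,np.c_[u,np.ones(len(u))]@Rm.T
def onz(n,px,z):
    t,v=ray(n,px); return t+v*((z-t[2])/v[:,2])[:,None]
def save(n,f):
    im=bot.capture(n); cv2.imwrite("pics/"+f,im[:,:,::-1]); return im
E
python3 - <<'E'
from h import *
for n in("top","side"):
    save(n,n+"0.png"); print(n,bot.camera_model(n))
print(bot.get_obs())
E
```

```text
top {'fx': 475.4501952034978, 'fy': 475.4501952034978, 'cx': 320.1259840450741, 'cy': 243.22490336863456, 'dist_coeffs': array([-0.01739143,  0.        ,  0.        ,  0.        ,  0.        ]), 'position': array([ 318.45667193,  129.68728001, 1026.73887369]), 'orientation': array([-2.97654921,  0.0249676 , -1.58193867])}
side {'fx': 458.1506727388315, 'fy': 458.1506727388315, 'cx': 319.8965980116703, 'cy': 230.18535623792158, 'dist_coeffs': array([-0.04643016,  0.        ,  0.        ,  0.        ,  0.        ]), 'position': array([ 310.57550564, -722.41934807,  563.79433394]), 'orientation': array([-2.08112158,  0.01580134, -0.2209621 ])}
{'time': 0.1, 'joint_positions': array([ 1.19197135e+00,  3.42636869e-01,  1.52492411e+00, -2.64057591e-05,
        1.27541614e+00, -1.46008679e-01]), 'dq': array([ 9.26674767e-04, -7.99837841e-04, -3.13009651e-03,  1.37167598e-04,
        2.13188211e-04,  6.97895514e-05]), 'tau': array([ 7.71225568e-04, -4.32000017e+01, -2.44692868e+01,  7.18236063e-02,
        5.26276231e-02, -3.28504063e-05]), 'tool_pos': array([120.97934997, 510.48957972, 226.12195077]), 'tcp_rot': array([-3.14021925e+00, -1.76443623e-04,  2.90878394e+00]), 'contact_force': array([-0.61283386, -1.10199734,  0.44629344]), 'moment': array([-0.05798232,  0.02926345, -0.00116919]), 'finger_force': 0.0, 'grip_width': 92.00037353609305}
```

View pics/top0.png

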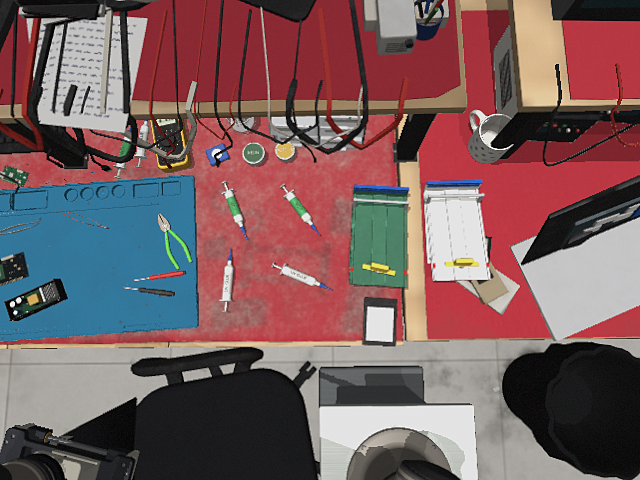

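View pics/side0.png

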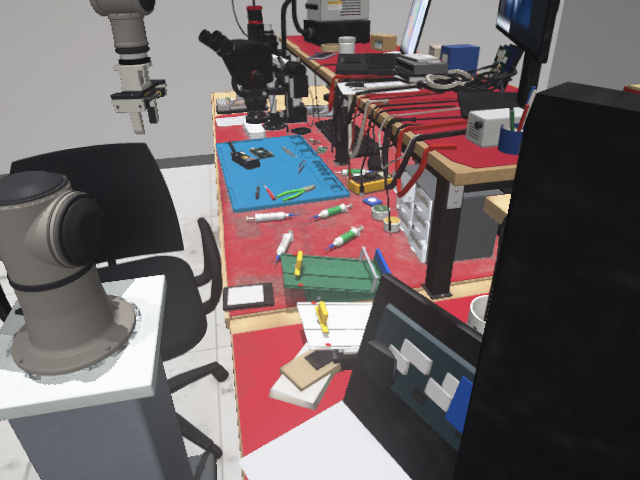

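The top view shows two green syringes (~(234,210) and (300,208)) and two white ones (~(229,280) and (300,275)). The green rack is at (379,235) and the white rack at (456,230). Both yellow latches, (379,268) and (460,263), lie across the lanes.

```bash
cat > find.py <<'E'
from h import *
def syringes(c="top",verbose=True):
    im=bot.capture(c); out=[]
    for t in("syringe_green_1","syringe_white_1"):
        for d in bot.outline_of(t,c):
            if d["p"]<0.3: continue
            v,u=np.nonzero(d["mask"]); 
            if len(u)<60: continue
            P=onz(c,np.c_[u,v],10.)[:,:2]
            hsv=cv2.cvtColor(im,cv2.COLOR_RGB2HSV)[v,u]
            bl=(hsv[:,0]>100)&(hsv[:,0]<130)&(hsv[:,1]>90)
            m=P.mean(0); w,V=np.linalg.eigh(np.cov((P-m).T)); a=V[:,1]
            if bl.sum()<3: print(t,"no blue",d["p"],m)
            elif (P[bl].mean(0)-m)@a>0: a=-a   # a: nozzle->plunger
            s=(P-m)@a; b=(P-m)@np.array([-a[1],a[0]])
            # centreline
            mid=m+a*(s.min()+s.max())/2+np.array([-a[1],a[0]])*(np.median(b))
            out.append((t,d["p"],mid,np.arctan2(a[1],a[0]),np.ptp(s),bl.sum(),d["pixel"]))
            if verbose: print(t,"p%.2f"%d["p"],"mid",mid.round(1),"axis yaw(n->p) %.3f"%out[-1][3],"len %.0f"%np.ptp(s),"blue",bl.sum(),"px",np.round(d["pixel"]))
    return out
E
python3 - <<'E'
from find import *
syringes("top"); 
import pickle; M={}
bot.capture("side")
for c in("top","side"):
  for t in("green_rack","white_rack","green_latch","white_latch","green_bar","white_bar"):
    for d in bot.outline_of(t,c)[:2]:
        print(c,t,"%.2f"%d["p"],np.round(d["pixel"]),d["mask"].sum(), cv2.minAreaRect(np.argwhere(d["mask"])[:,::-1].astype(np.float32)))
        M.setdefault((c,t),d["mask"])
pickle.dump(M,open("m.pkl","wb"))
E
```

```text
syringe_green_1 no blue 0.69 [431.13952291  28.38637433]
syringe_green_1 p0.69 mid [430.8  28.4] axis yaw(n->p) 1.341 len 64 blue 0 px [381. 266.]
syringe_green_1 p0.68 mid [573.6 343.2] axis yaw(n->p) 0.371 len 121 blue 17 px [235. 207.]
syringe_green_1 p0.55 mid [569.5 199.8] axis yaw(n->p) 0.623 len 123 blue 17 px [299. 204.]
syringe_white_1 p0.91 mid [418.4 199.7] axis yaw(n->p) 1.161 len 121 blue 19 px [302. 277.]
syringe_white_1 p0.75 mid [414.5 352.4] axis yaw(n->p) 3.070 len 102 blue 16 px [227. 283.]
top green_rack 0.64 [378. 236.] 5598 ((379.7174987792969, 235.77989196777344), (57.78319549560547, 100.57939147949219), 2.385944128036499)
top white_rack 0.91 [455. 231.] 5872 ((455.7962951660156, 230.25294494628906), (104.25454711914062, 61.938846588134766), 85.48600769042969)
top white_rack 0.62 [236. 206.] 413 ((232.5747528076172, 206.79608154296875), (52.45951843261719, 12.952967643737793), 72.25532531738281)
top green_latch 0.55 [380. 269.] 185 ((379.7059020996094, 268.6764831542969), (29.83188247680664, 9.216353416442871), 14.03624439239502)
top white_latch 0.68 [462. 263.
[... 730 characters left out ...]
)
side white_rack 0.78 [333. 324.] 2967 ((333.5, 326.5), (75.0, 49.0), 0.0)
side white_latch 0.75 [321. 316.] 338 ((321.79730224609375, 316.78375244140625), (31.729005813598633, 13.480716705322266), 80.53767395019531)
side green_bar 0.76 [330. 268.] 3603 ((334.533447265625, 272.4026184082031), (47.222373962402344, 109.01858520507812), 86.36705780029297)
side green_bar 0.48 [321. 316.] 291 ((321.53466796875, 316.7254333496094), (29.87923812866211, 12.544718742370605), 81.25383758544922)
side white_bar 0.93 [334. 326.] 2915 ((334.0, 325.5), (47.0, 74.0), 90.0)
side white_bar 0.33 [284. 242.] 224 ((282.7382507324219, 244.19705200195312), (11.120992660522461, 31.138778686523438), 32.47119140625)
```

```bash
cat >> find.py <<'E'
def refine(im,mid,yaw,c="top",z=9.):
    """colour-based: pixels that are not bench-red near mid"""
    K=proj(c,[[mid[0],mid[1],z]])[0]
    vv,uu=np.mgrid[0:480,0:640]; near=np.hypot(uu-K[0],vv-K[1])<48
    i=im.astype(int); red=(i[...,0]>1.5*i[...,1])&(i[...,0]>1.35*i[...,2])
    m=(near&~red).astype(np.uint8); n,l,st,ce=cv2.connectedComponentsWithStats(m)
    k=1+np.argmin([np.hypot(*(ce[j]-K)) if st[j,4]>80 else 1e9 for j in range(1,n)])
    v,u=np.nonzero(l==k); P=onz(c,np.c_[u,v],z)[:,:2]
    m0=P.mean(0); w,V=np.linalg.eigh(np.cov((P-m0).T)); a=V[:,1]
    if a@[np.cos(yaw),np.sin(yaw)]<0: a=-a
    s=(P-m0)@a; q=np.array([-a[1],a[0]]); b=(P-m0)@q; 
    mid=m0+a*(s.min()+s.max())/2+q*np.polyval(np.polyfit(s,b,1),(s.min()+s.max())/2)
    return mid,np.arctan2(a[1],a[0]),np.ptp(s)+2,len(u),np.c_[u,v]
def syr(mid,yaw,L): # points in world, local y along
    a=np.array([np.cos(yaw),np.sin(yaw),0]); return np.r_[mid,10]+np.outer(L,a)
E
cat > rack.py <<'E'
from h import *
from scipy.optimize import minimize
S,C=np.sin(.2),np.cos(.2)
def deck(p,P): # p=(x0,y0,yaw) of deck origin; P deck coords -> world
    P=np.atleast_2d(P).astype(float)
    X=np.c_[P[:,0]*C+P[:,2]*S, P[:,1], 12-P[:,0]*S+P[:,2]*C]
    return R.from_euler('z',p[2]).apply(X)+[p[0],p[1],0]
H=np.array([[x,y,z] for y in(-59,59) for x,z in((-205,4),(0,30),(4,30),(4,0),(-205,0))])
def fit(c,m,p0):
    def cost(p):
        h=cv2.convexHull(proj(c,deck(p,H)).astype(np.float32)); q=np.zeros((1920,2560),np.uint8)
        cv2.fillPoly(q,[np.round((h+.5)*4).astype(int)],1); q=cv2.resize(q*255,(640,480),interpolation=cv2.INTER_AREA)/255.
        return 1-np.minimum(q,m).sum()/np.maximum(q,m).sum()
    s=np.array([p0+d for d in([0,0,0],[15,0,0],[0,15,0],[0,0,.1])])
    r=minimize(cost,p0,method="Nelder-Mead",options=dict(initial_simplex=s,xatol=.1,fatol=1e-5)); return r.x,1-r.fun
E
python3 - <<'E'
from find import *; from rack import *; import pickle
M=pickle.load(open("m.pkl","rb")); im=cv2.imread("pics/top0.png")[:,:,::-1]
x0,x1,y0,y1,k=210,500,170,300,2.75
big=cv2.resize(im[y0:y1,x0:x1],None,fx=k,fy=k,interpolation=cv2.INTER_CUBIC)[:,:,::-1].copy()
def dot(P,col):
    for u,v in proj("top",P): cv2.circle(big,(int((u+.5-x0)*k),int((v+.5-y0)*k)),2,col,-1)
for t,guess in(("green_rack",[590,50,0]),("white_rack",[590,-130,0])):
    for b in(t,t.replace("rack","bar")):
        p,i=fit("top",M["top",b].astype(float),np.array(guess,float)); print(b,p.round(3),"IoU %.3f"%i)
        for k2 in("side",): 
            if ("side",b) in M and "green" in b: print("  side",fit("side",M["side",b].astype(float),p))
    dot(deck(p,[[-205,59,4],[-205,-59,4],[0,59,30],[0,-59,30],[-175,0,36.5],[-175,34,13],[-175,-34,13],[-30,55,35],[-30,-55,35]]),(255,0,255))
for mid,yaw in(((573,343),.371),((569,200),.623),((418,200),1.161),((414,352),3.07)):
    r=refine(im,np.array(mid),yaw); print(r[0].round(1),"%.3f len %.0f n %d"%r[1:4]); dot(syr(r[0],r[1],[-70,-42,46,70]),(255,0,255))
cv2.imwrite("pics/c1.png",big)
E
```

```text
green_rack [ 5.94538e+02  2.21330e+01 -7.00000e-02] IoU 0.962
  side (array([ 5.90794823e+02, -1.30911782e+01, -1.91021115e-01]), np.float64(0.7793112883238443))
green_bar [ 5.9488e+02  2.1176e+01 -7.8000e-02] IoU 0.951
  side (array([ 5.93346229e+02,  1.52322162e+01, -6.77995809e-02]), np.float64(0.8227822560305081))
white_rack [ 6.02537e+02 -1.27892e+02  2.10000e-02] IoU 0.934
white_bar [ 6.03441e+02 -1.32308e+02  1.10000e-02] IoU 0.930
[566.5 341.3] 0.385 len 145 n 432
[564.9 196.9] 0.626 len 142 n 409
[415.8 193.4] 1.160 len 143 n 436
[398.9 352.9] -3.083 len 169 n 846
```

View pics/c1.png

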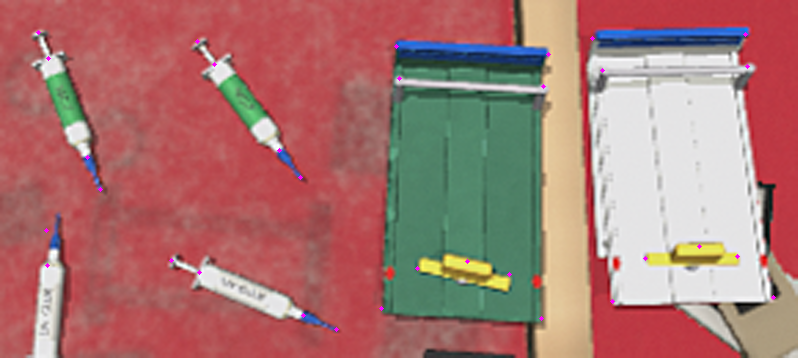

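The crop shows the fitted dots lying on all four syringes except white_2's: the mat edge got merged there, and its end is cut off. The green rack fits well. The white rack's fit is a few pixels off, so I'll zoom in and fit on the corners and red marks.

```bash
python3 - <<'E'
from find import *
im=cv2.imread("pics/top0.png")
b=cv2.resize(im[178:296,345:497],None,fx=5,fy=5,interpolation=cv2.INTER_CUBIC)
for i in range(0,152,20): cv2.putText(b,str(345+i),(i*5,8),0,.3,(0,255,255)); cv2.line(b,(i*5,0),(i*5,5),(0,255,255))
cv2.imwrite("pics/c2.png",b)
i=im[:,:,::-1].astype(int)
red=((i[...,0]>150)&(i[...,1]<75)&(i[...,2]<75)).astype(np.uint8)
n,l,s,c=cv2.connectedComponentsWithStats(red)
for k in range(1,n):
    if 340<c[k][0]<500 and 240<c[k][1]<300 and s[k,4]<40: print(c[k].round(2),s[k,4])
# white_2 local
r=(415,352)
im2=im[:,:,::-1].copy(); im2[:,:205]=(200,30,40)
im2[300:325,:]=im2[300:325,:]
x=refine(im2,np.array([410,352]),3.07); print(x[:4])
E
```

```text
[349.  242.5] 8
[342.  257.5] 2
[487.5 264. ] 6
[433.57 265.29] 7
[404.8 271.5] 10
[341.  273.5] 2
[343.5 274.5] 2
[340.3 279.8] 20
[343.67 284.33] 3
[342. 291.] 1
[392. 298.] 1
[395.5 298. ] 4
(array([398.76716733, 352.91409875]), np.float64(-3.0603464384829846), np.float64(168.90252117314685), 856)
```

View pics/c2.png

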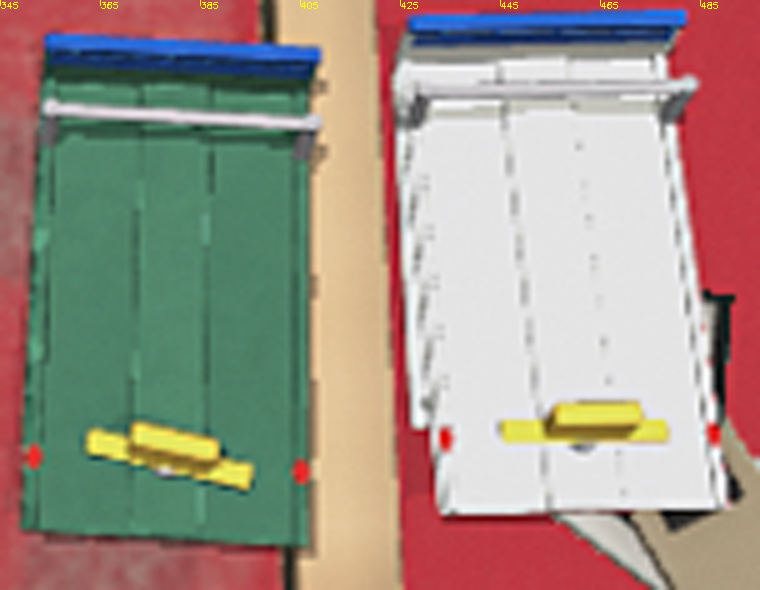

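```bash
python3 - <<'E'
from rack import *; from scipy.optimize import least_squares
D=np.array([[-175,55,4.5],[-175,-55,4.5],[-30,56.5,32],[-30,-56.5,32]])
Q=dict(green=[(34,456),(302,472),(47,106),(318,123)],white=[(446,438),(714,434),(405,90),(692,85)])
for n,q in Q.items():
    q=np.array(q)/5.+[345,178]-.4
    f=lambda p:(proj("top",deck(p,D))-q).ravel()
    r=least_squares(f,[595,20 if n=="green" else -130,0.],x_scale=[1,1,.01]); print(n,r.x.round(3),r.fun.reshape(-1,2).round(2).tolist(),"grip",deck(r.x,[-175,0,25.5]).round(1))
E
```

```text
green [ 5.93439e+02  2.08400e+01 -7.50000e-02] [[-0.03, -0.26], [-0.05, -0.22], [0.33, 0.45], [-0.24, 0.06]] grip [[427.5  33.3  71.8]]
white [ 6.02804e+02 -1.32170e+02  1.70000e-02] [[-0.39, 0.31], [-0.3, -0.56], [2.21, 0.52], [-1.49, -0.22]] grip [[ 436.4 -134.9   71.8]]
```

```bash
cat > go.py <<'E'
from rack import *
RK=dict(g=np.array([593.4,20.8,-.075]),w=np.array([602.8,-132.2,.017]))
def frame(k): return R.identity() if k=="b" else R.from_euler('z',RK[k][2])*R.from_euler('y',.2)
def world(k,P): return np.array(P,float) if k=="b" else deck(RK[k],P)[0]
def local(k,X):
    if k=="b": return np.array(X)
    o=deck(RK[k],[0,0,0])[0]; return frame(k).inv().apply(np.array(X)-o)
def where(k):
    o=bot.get_obs(); L=local(k,o["tool_pos"]); Rl=frame(k).inv()*R.from_euler('xyz',o["tcp_rot"])
    x=Rl.as_matrix()
    print("t%.1f"%o["time"],k,"tcp",L.round(1),"th %.3f"%np.arctan2(x[1,0],x[0,0]),"tilt",x[:2,2].round(3),"F",np.round(o["contact_force"],1),"M",np.round(o["moment"],2),"w %.1f f %.1f"%(o["grip_width"],o["finger_force"]),"j6 %.2f"%o["joint_positions"][5])
def plan(k,P,th,via=None):
    """from now: rotation rows, then tool-frame shift to P (frame k)"""
    o=bot.get_obs(); R0=R.from_euler('xyz',o["tcp_rot"]); R1=frame(k)*R.from_euler('z',th)*R.from_euler('x',np.pi)
    rv=(R0.inv()*R1).as_rotvec(); n=int(np.ceil(np.linalg.norm(rv)/.148))
    print("rot total",rv.round(4),"rows",n,"each",(rv/max(n,1)).round(4))
    p=np.array(o["tool_pos"])
    for Q in (P if np.ndim(P)==2 else [P]):
        w=world(k,Q); d=R1.inv().apply(w-p); m=int(np.ceil(np.linalg.norm(d)/45)); print("to",Q,"world",w.round(0),"shift",d.round(1),"rows",m,"each",(d/max(m,1)).round(1)); p=w
E
python3 - <<'E'
from go import *
where("b")
plan("g",[[-175,0,130],[-175,0,9]],1.41)
# shelf corner triangulation
t1,v1=ray("top",[[463,108]]); t2,v2=ray("side",[[545,182]])
A=np.c_[v1[0],-v2[0]]; s=np.linalg.lstsq(A,t2-t1,rcond=None)[0]; print("shelf",t1+s[0]*v1[0],t2+s[1]*v2[0])
E
```

```text
t0.9 b tcp [121.1 510.8 226.8] th 2.909 tilt [0. 0.] F [-1.  -0.6  0.7] M [-0.04 -0.01  0.02] w 91.5 f 0.0 j6 -0.15
rot total [0.1801 0.1302 1.5681] rows 11 each [0.0164 0.0118 0.1426]
to [-175, 0, 130] world [448.  32. 174.] shift [-389.   433.1  -20.4] rows 13 each [-29.9  33.3  -1.6]
to [-175, 0, 9] world [424.  34.  56.] shift [ -0.  -0. 121.] rows 3 each [-0.  -0.  40.3]
shelf [ 695.66852907 -111.35617807  219.77176363] [ 790.86022934 -162.66003029  279.59315584]
```

```bash
python3 -m jog '[[0,0,0,0.0164,0.0118,0.1426],[0,0,0,0.0164,0.0118,0.1426],[0,0,0,0.0164,0.0118,0.1426],[0,0,0,0.0164,0.0118,0.1426],[0,0,0,0.0164,0.0118,0.1426],[0,0,0,0.0164,0.0118,0.1426],[0,0,0,0.0164,0.0118,0.1426],[0,0,0,0.0164,0.0118,0.1426],[0,0,0,0.0164,0.0118,0.1426],[0,0,0,0.0164,0.0118,0.1426],[0,0,0,0.0164,0.0118,0.1426]]' 43
python3 -m jog '[[-32,36,-2,0,0,0],[-32,36,-2,0,0,0],[-32,36,-2,0,0,0],[-32,36,-2,0,0,0],[-32,36,-2,0,0,0],[-32,36,-2,0,0,0],[-32,36,-2,0,0,0],[-32,36,-2,0,0,0],[-32,36,-2,0,0,0],[-32,36,-2,0,0,0],[-32,36,-2,0,0,0],[-32,36,-2,0,0,0]]'
python3 -m jog '[[0,0,0,0,0,0],[0,0,0,0,0,0],[0,0,0,0,0,0]]'
python3 -c "
from go import *
where('g'); plan('g',[[-175,0,130],[-175,0,9]],1.41)"
```

```text
time: 2.0
tool_pos: [121.2, 510.9, 226.7]
tcp_rot: [-2.944, 0.033, 1.332]
contact_force: [0.6, -1.0, 0.1]
grip_width: 39.7
finger_force: 0.0
time: 3.2
tool_pos: [449.7, 34.7, 177.9]
tcp_rot: [-2.945, 0.032, 1.337]
contact_force: [1.1, 0.7, 0.6]
grip_width: 39.4
finger_force: 0.0
time: 3.5
tool_pos: [448.0, 37.4, 178.0]
tcp_rot: [-2.943, 0.032, 1.338]
contact_force: [-0.6, 0.2, -0.0]
grip_width: 39.4
finger_force: 0.0
t3.5 g tcp [-176.3    5.7  133.6] th 1.410 tilt [-0.001 -0.   ] F [-0.6  0.2 -0. ] M [-0.09 -0.03 -0.04] w 39.4 f 0.0 j6 0.15
rot total [-0.0007  0.0001  0.    ] rows 1 each [-0.0007  0.0001  0.    ]
to [-175, 0, 130] world [448.  32. 174.] shift [-5.4  2.2  3.6] rows 1 each [-5.4  2.2  3.6]
to [-175, 0, 9] world [424.  34.  56.] shift [ -0.  -0. 121.] rows 3 each [-0.  -0.  40.3]
```

Tracks well. I'll lower to deck z ≈ 40 and take a picture before going around the fin.

```bash
python3 -m jog '[[-5.4,2.2,3.6,0,0,0],[0,0,30,0,0,0],[0,0,30,0,0,0],[0,0,25,0,0,0],[0,0,0,0,0,0]]'
python3 - <<'E'
from go import *
where('g')
im=save("side","s.png"); b=cv2.resize(im[200:360,220:430],None,fx=3.8,fy=3.7,interpolation=cv2.INTER_CUBIC); cv2.imwrite("pics/s1.png",b[:,:,::-1])
E
```

```text
time: 4.0
tool_pos: [429.0, 33.0, 88.8]
tcp_rot: [-2.938, 0.033, 1.34]
contact_force: [0.2, 0.2, 0.8]
grip_width: 39.4
finger_force: 0.0
t4.0 g tcp [-1.768e+02 -1.000e-01  4.260e+01] th 1.411 tilt [-0.006 -0.001] F [0.2 0.2 0.8] M [-0.08 -0.05  0.02] w 39.4 f 0.0 j6 0.14
```

View pics/s1.png

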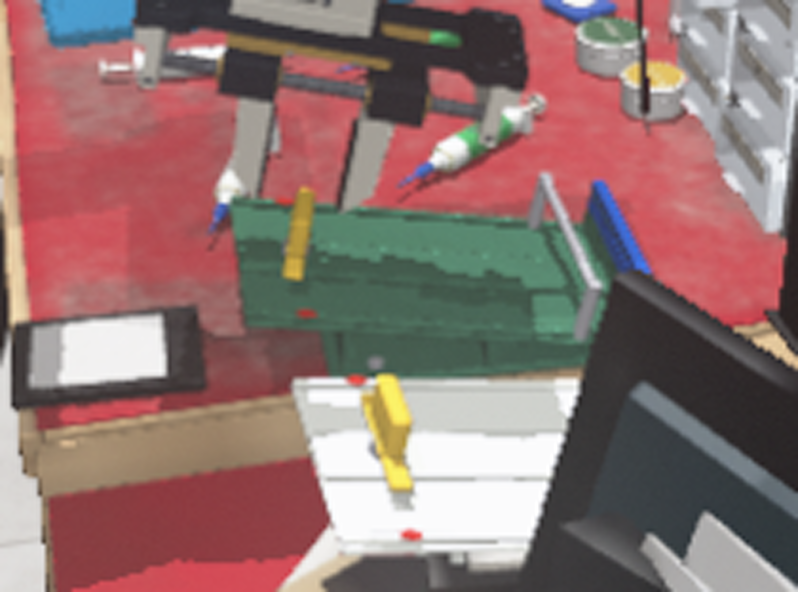

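The fingers (tips near crop (255,195) and (360,200)) straddle the fin at (300,230), and they're well centred. Lowering and gripping.

```bash
python3 -m jog '[[0,1.5,16,0,0,0],[0,0,16,0,0,0],[0,0,0,0,0,0]]'
python3 -m jog '[[0,0,0,0,0,0],[0,0,0,0,0,0],[0,0,0,0,0,0],[0,0,0,0,0,0],[0,0,0,0,0,0],[0,0,0,0,0,0]]' 0
python3 -c "
from go import *
where('g')"
```

```text
time: 4.35
tool_pos: [426.8, 32.5, 59.4]
tcp_rot: [-2.943, 0.032, 1.338]
contact_force: [-0.8, -0.5, 0.1]
grip_width: 39.3
finger_force: 0.0
time: 4.95
tool_pos: [426.8, 32.3, 59.8]
tcp_rot: [-2.944, 0.032, 1.338]
contact_force: [-2.8, 0.6, 5.3]
grip_width: 9.3
finger_force: 30.0
t5.0 g tcp [-173.2   -1.    13.7] th 1.409 tilt [-0.001 -0.   ] F [-2.8  0.6  5.3] M [-0.04  0.43 -0.01] w 9.3 f 30.0 j6 0.14
```

```bash
python3 -m jog '[[0,0,0,0,0,0.141],[0,0,0,0,0,0.141],[0,0,0,0,0,0.141],[0,0,0,0,0,0.141],[0,0,0,0,0,0.141],[0,0,0,0,0,0.141],[0,0,0,0,0,0.141],[0,0,0,0,0,0.141],[0,0,0,0,0,0.141],[0,0,0,0,0,0.141],[0,0,0,0,0,0.03],[0,0,0,0,0,0]]'
python3 -c "
from go import *
where('g')"
```

```text
time: 6.15
tool_pos: [425.4, 34.1, 60.1]
tcp_rot: [3.138, 0.204, -0.106]
contact_force: [-6.1, 9.0, 11.7]
grip_width: 9.9
finger_force: 30.0
t6.2 g tcp [-174.7    0.7   13.7] th -0.031 tilt [-0.004  0.002] F [-6.1  9.  11.7] M [1.64 1.25 0.14] w 9.9 f 30.0 j6 1.58
```

```bash
python3 -m jog '[[0,0,0,0,0,0],[0,0,0,0,0,0],[0,0,0,0,0,0],[0,0,-40,0,0,0],[0,0,-40,0,0,0],[0,0,-20,0,0,0],[0,0,0,0,0,0]]' 43
python3 -c "
from go import *
where('g'); plan('w',[[-175,0,113],[-175,0,45]],1.57)"
```

```text
time: 6.85
tool_pos: [449.2, 30.3, 159.7]
tcp_rot: [3.135, 0.193, -0.106]
contact_force: [-0.1, 0.7, -0.3]
grip_width: 39.5
finger_force: 0.0
t6.8 g tcp [-171.    -1.3  116. ] th -0.031 tilt [ 0.007 -0.001] F [-0.1  0.7 -0.3] M [-0.04  0.07 -0.  ] w 39.5 f 0.0 j6 1.58
rot total [-0.009  -0.0189 -1.6911] rows 12 each [-0.0007 -0.0016 -0.1409]
to [-175, 0, 113] world [ 454. -135.  158.] shift [-165.1    2.3    1.8] rows 4 each [-41.3   0.6   0.4]
to [-175, 0, 45] world [ 440. -135.   91.] shift [ 0. -0. 68.] rows 2 each [ 0. -0. 34.]
```

```bash
python3 -m jog '[[0,0,0,-0.0007,-0.0016,-0.1409],[0,0,0,-0.0007,-0.0016,-0.1409],[0,0,0,-0.0007,-0.0016,-0.1409],[0,0,0,-0.0007,-0.0016,-0.1409],[0,0,0,-0.0007,-0.0016,-0.1409],[0,0,0,-0.0007,-0.0016,-0.1409],[0,0,0,-0.0007,-0.0016,-0.1409],[0,0,0,-0.0007,-0.0016,-0.1409],[0,0,0,-0.0007,-0.0016,-0.1409],[0,0,0,-0.0007,-0.0016,-0.1409],[0,0,0,-0.0007,-0.0016,-0.1409],[0,0,0,-0.0007,-0.0016,-0.1409]]'
python3 -m jog '[[-41.3,0.6,0.4,0,0,0],[-41.3,0.6,0.4,0,0,0],[-41.3,0.6,0.4,0,0,0],[-41.3,0.6,0.4,0,0,0],[0,0,0,0,0,0],[0,0,34,0,0,0],[0,0,34,0,0,0],[0,0,0,0,0,0],[0,0,0,0,0,0],[0,0,0,0,0,0]]'
python3 - <<'E'
from go import *
where('w'); plan('w',[[-175,0,12]],1.57)
im=save("side","s.png"); b=cv2.resize(im[220:350,220:400],None,fx=4.4,fy=4.4,interpolation=cv2.INTER_CUBIC); cv2.imwrite("pics/s2.png",b[:,:,::-1])
E
```

```text
time: 8.05
tool_pos: [446.2, 30.6, 156.0]
tcp_rot: [-2.932, -0.002, 1.592]
contact_force: [-0.3, -0.3, 0.1]
grip_width: 39.7
finger_force: 0.0
time: 9.05
tool_pos: [438.8, -134.7, 89.6]
tcp_rot: [-2.937, -0.0, 1.587]
contact_force: [-0.4, -0.5, -0.7]
grip_width: 39.3
finger_force: 0.0
t9.1 w tcp [-176.2    0.3   43.5] th 1.570 tilt [-0.005  0.   ] F [-0.4 -0.5 -0.7] M [-0.07 -0.09  0.01] w 39.3 f 0.0 j6 -0.37
rot total [-0.0049 -0.0001  0.0004] rows 1 each [-0.0049 -0.0001  0.0004]
to [-175, 0, 12] world [ 434. -135.   59.] shift [-0.3  1.2 31.5] rows 1 each [-0.3  1.2 31.5]
```

View pics/s2.png

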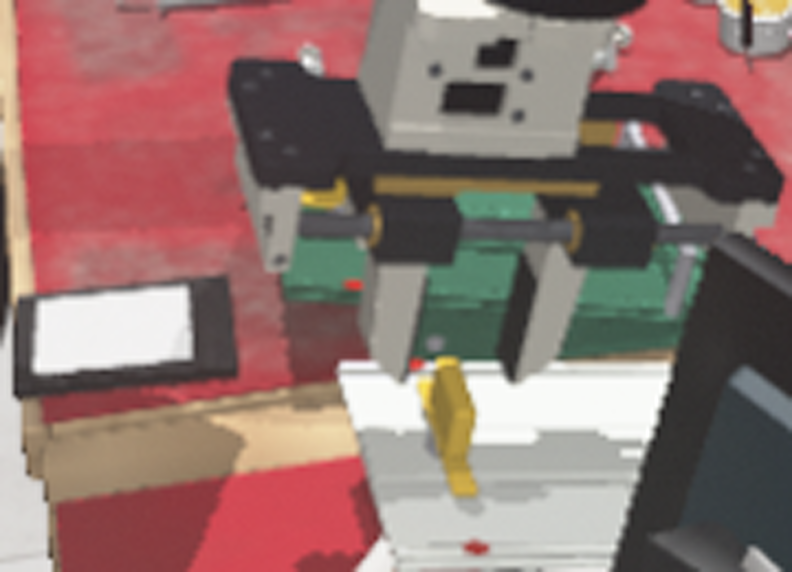

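Fingers at crop (395,375) and (520,375) straddle the white fin at (452,400). Going down and turning it.

```bash
python3 -m jog '[[0,1.2,16,0,0,0],[0,0,15.5,0,0,0],[0,0,0,0,0,0]]'
python3 -m jog '[[0,0,0,0,0,0],[0,0,0,0,0,0],[0,0,0,0,0,0],[0,0,0,0,0,0],[0,0,0,0,0,0],[0,0,0,0,0,0]]' 0
python3 -c "
from go import *
where('w')"
```

```text
time: 9.4
tool_pos: [431.9, -134.3, 57.2]
tcp_rot: [-2.934, -0.001, 1.587]
contact_force: [-0.8, -0.1, 0.2]
grip_width: 39.3
finger_force: 0.0
time: 10.0
tool_pos: [435.8, -135.0, 58.1]
tcp_rot: [-2.943, 0.001, 1.586]
contact_force: [9.1, 1.6, -1.3]
grip_width: 9.7
finger_force: 51.2
t10.0 w tcp [-1.729e+02  1.000e-01  1.200e+01] th 1.569 tilt [ 0.001 -0.   ] F [ 9.1  1.6 -1.3] M [ 0.18 -1.61 -0.23] w 9.7 f 51.2 j6 -0.37
```

```bash
python3 -m jog '[[0,0,0,0,0,0.145],[0,0,0,0,0,0.145],[0,0,0,0,0,0.145],[0,0,0,0,0,0.145],[0,0,0,0,0,0.145],[0,0,0,0,0,0.145],[0,0,0,0,0,0.145],[0,0,0,0,0,0.145],[0,0,0,0,0,0.145],[0,0,0,0,0,0.145],[0,0,0,0,0,0.145],[0,0,0,0,0,0]]'
python3 -c "
from go import *
where('w')"
```

```text
time: 11.2
tool_pos: [436.0, -135.4, 58.1]
tcp_rot: [3.135, 0.199, -0.012]
contact_force: [10.4, 1.0, -2.5]
grip_width: 9.8
finger_force: 50.7
t11.2 w tcp [-172.7   -0.3   12. ] th -0.029 tilt [ 0.001 -0.001] F [10.4  1.  -2.5] M [ 0.09 -1.53  0.34] w 9.8 f 50.7 j6 1.23
```

```bash
sed -i 's/593.4,20.8/594.7,21.3/; s/602.8,-132.2/604.8,-132.4/' go.py
python3 -m jog '[[0,0,0,0,0,0],[0,0,0,0,0,0],[0,0,0,0,0,0],[0,0,-40,0,0,0],[0,0,-40,0,0,0],[0,0,-20,0,0,0],[0,0,0,0,0,0]]' 43
cat > look.py <<'E'
from find import *; from go import *
im=bot.capture("top")
def S(name,mid,yaw,cut=None):
    i=im.copy()
    if cut is not None: i[:,:cut]=(200,30,40)
    r=refine(i,np.array(mid,float),yaw); print(name,r[0].round(1),"yaw %.3f len %.0f n %d"%r[1:4]); return r
E
python3 - <<'E'
from look import *
g1=S("G1",(566,341),.385); g2=S("G2",(565,197),.626); w1=S("W1",(416,193),1.16)
im2=im.copy(); im2[312:]=(200,30,40); im2[:,:214]=(200,30,40)
r=refine(im2,np.array([410,352.]),3.07); print("W2",r[:4])
where('w'); plan("b",[[*w1[0],160],[*w1[0],6]],w1[1])
b=cv2.resize(im[170:330,200:500],None,fx=2.66,fy=2.66,interpolation=cv2.INTER_CUBIC); cv2.imwrite("pics/t3.png",b[:,:,::-1])
E
```

```text
time: 11.9
tool_pos: [454.5, -134.9, 157.7]
tcp_rot: [3.135, 0.202, -0.009]
contact_force: [1.1, -0.0, 0.0]
grip_width: 39.3
finger_force: 0.0
G1 [566.5 341.3] yaw 0.385 len 145 n 433
G2 [564.9 196.8] yaw 0.627 len 142 n 410
W1 [415.9 193.4] yaw 1.162 len 143 n 437
W2 (array([412.44678263, 354.60502671]), np.float64(2.9850242472776993), np.float64(143.4222024435478), 520)
t11.9 w tcp [-177.2    0.5  110.9] th -0.025 tilt [-0.005  0.   ] F [-0.7  0.2 -0.3] M [-0.07  0.05  0.01] w 39.5 f 0.0 j6 1.21
rot total [-0.1158  0.1841 -1.1657] rows 9 each [-0.0129  0.0205 -0.1295]
to [np.float64(415.8522394703938), np.float64(193.3606156126017), 160] world [416. 193. 160.] shift [ 286.  -164.5   -4.1] rows 8 each [ 35.7 -20.6  -0.5]
to [np.float64(415.8522394703938), np.float64(193.3606156126017), 6] world [416. 193.   6.] shift [  0.  -0. 154.] rows 4 each [ 0.  -0.  38.5]
```

View pics/t3.png

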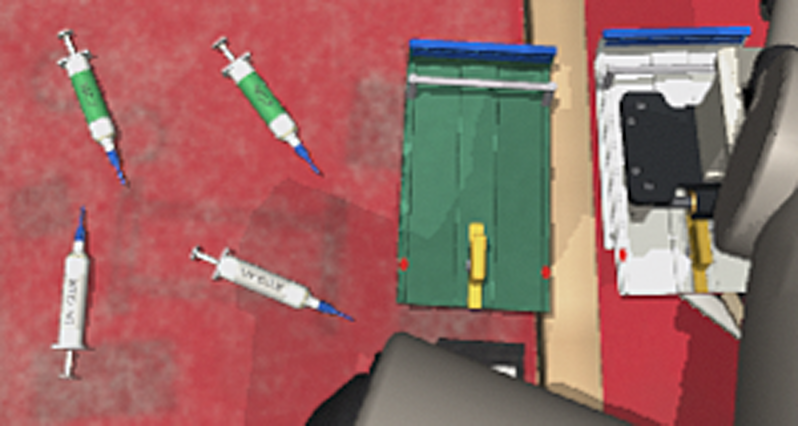

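```bash
python3 -m jog '[[0,0,0,-0.0129,0.0205,-0.1295],[0,0,0,-0.0129,0.0205,-0.1295],[0,0,0,-0.0129,0.0205,-0.1295],[0,0,0,-0.0129,0.0205,-0.1295],[0,0,0,-0.0129,0.0205,-0.1295],[0,0,0,-0.0129,0.0205,-0.1295],[0,0,0,-0.0129,0.0205,-0.1295],[0,0,0,-0.0129,0.0205,-0.1295],[0,0,0,-0.0129,0.0205,-0.1295]]' 55
python3 -m jog '[[35,-20.6,-0.5,0,0,0],[35,-20.6,-0.5,0,0,0],[35,-20.6,-0.5,0,0,0],[35,-20.6,-0.5,0,0,0],[35,-20.6,-0.5,0,0,0],[35,-20.6,-0.5,0,0,0],[35,-20.6,-0.5,0,0,0],[35,-20.6,-0.5,0,0,0],[0,0,40,0,0,0],[0,0,40,0,0,0],[0,0,0,0,0,0],[0,0,0,0,0,0]]'
python3 -c "
from go import *
a=1.162; where('b'); plan('b',[[416+10*np.cos(a),193.4+10*np.sin(a),6]],a)"
```

```text
time: 12.85
tool_pos: [451.4, -133.7, 153.5]
tcp_rot: [-3.137, -0.001, 1.167]
contact_force: [-0.5, -0.0, -0.2]
grip_width: 50.4
finger_force: 0.0
time: 14.05
tool_pos: [411.9, 187.7, 78.9]
tcp_rot: [-3.137, 0.002, 1.161]
contact_force: [0.6, -0.4, 1.1]
grip_width: 50.8
finger_force: 0.0
t14.1 b tcp [411.9 187.7  78.9] th 1.161 tilt [-0.005 -0.   ] F [ 0.6 -0.4  1.1] M [-0.02  0.09 -0.  ] w 50.8 f 0.0 j6 0.67
rot total [-0.0043  0.0021 -0.0005] rows 1 each [-0.0043  0.0021 -0.0005]
to [np.float64(419.9750512573234), np.float64(202.57599953692522), 6] world [420. 203.   6.] shift [16.8  1.5 72.9] rows 2 each [ 8.4  0.7 36.5]
```

```bash
python3 -m jog '[[8.4,0.8,36,-0.004,0,0],[8.4,0.8,36,0,0,0],[0,0,0,0,0,0],[0,0,0,0,0,0]]'
python3 -m jog '[[0,0,0,0,0,0],[0,0,0,0,0,0],[0,0,0,0,0,0],[0,0,0,0,0,0],[0,0,0,0,0,0],[0,0,0,0,0,0]]' 0
python3 - <<'E'
from go import *
where('b')
im=save("side","s.png"); b=cv2.resize(im[180:290,220:380],None,fx=5,fy=5,interpolation=cv2.INTER_CUBIC); cv2.imwrite("pics/s4.png",b[:,:,::-1])
E
```

```text
time: 14.45
tool_pos: [421.7, 202.7, 8.9]
tcp_rot: [3.139, -0.0, 1.162]
contact_force: [0.5, 0.5, 0.2]
grip_width: 51.0
finger_force: 0.0
time: 15.05
tool_pos: [421.4, 202.9, 8.0]
tcp_rot: [3.138, -0.001, 1.162]
contact_force: [-0.9, -1.3, 6.5]
grip_width: 18.2
finger_force: 30.0
t15.1 b tcp [421.4 202.9   8. ] th 1.162 tilt [ 0.003 -0.001] F [-0.9 -1.3  6.5] M [-0.23  0.23  0.02] w 18.2 f 30.0 j6 0.70
```

View pics/s4.png

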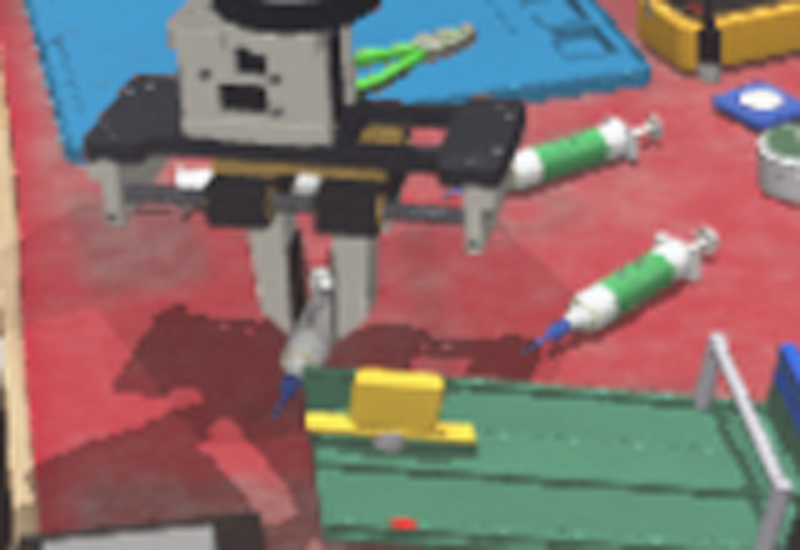

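Gripped: the width is 18 mm and the syringe sits between the fingers at crop (310,330). Lift it and rotate toward the white rack.

```bash
python3 -m jog '[[0,0,-30,0,0,0],[0,0,-40,0,0,0],[0,0,-40,0,0,0],[0,0,-40,0,0,0],[0,0,0,0,0,0],[0,0,0,0,0,0]]'
python3 -c "
from go import *
where('b'); plan('w',[[-126,-34,100],[-126,-34,12]],np.pi)"
```

```text
time: 15.7
tool_pos: [420.9, 203.1, 158.0]
tcp_rot: [3.138, -0.001, 1.162]
contact_force: [-0.6, 0.6, -0.9]
grip_width: 17.6
finger_force: 30.0
t15.7 b tcp [420.9 203.1 158. ] th 1.162 tilt [ 0.004 -0.   ] F [-0.6  0.6 -0.9] M [-0.13  0.1  -0.01] w 17.6 f 30.0 j6 0.70
rot total [ 0.2032  0.1316 -1.9888] rows 14 each [ 0.0145  0.0094 -0.1421]
to [-126, -34, 100] world [ 502. -168.  135.] shift [ -77.6 -372.6    7.7] rows 9 each [ -8.6 -41.4   0.9]
to [-126, -34, 12] world [ 484. -168.   49.] shift [ 0. -0. 88.] rows 2 each [ 0. -0. 44.]
```

```bash
python3 -m jog '[[0,0,0,0.0145,0.0094,-0.1421],[0,0,0,0.0145,0.0094,-0.1421],[0,0,0,0.0145,0.0094,-0.1421],[0,0,0,0.0145,0.0094,-0.1421],[0,0,0,0.0145,0.0094,-0.1421],[0,0,0,0.0145,0.0094,-0.1421],[0,0,0,0.0145,0.0094,-0.1421],[0,0,0,0.0145,0.0094,-0.1421],[0,0,0,0.0145,0.0094,-0.1421],[0,0,0,0.0145,0.0094,-0.1421],[0,0,0,0.0145,0.0094,-0.1421],[0,0,0,0.0145,0.0094,-0.1421]]'
python3 -m jog '[[0,0,0,0.0145,0.0094,-0.1421],[0,0,0,0.0145,0.0094,-0.1421],[0,0,0,0,0,0]]'
python3 - <<'E'
from go import *
where('w'); plan('w',[[-126,-34,100],[-126,-34,12]],np.pi)
def tri(a,b):
    t1,v1=ray("top",[a]); t2,v2=ray("side",[b]); s=np.linalg.lstsq(np.c_[v1[0],-v2[0]],t2-t1,rcond=None)[0]; p,q=t1+s[0]*v1[0],t2+s[1]*v2[0]; print((p+q)/2,np.linalg.norm(p-q))
tri((525,262),(385,278)); tri((560,215),(385,278)); tri((525,262),(352,402)); tri((513,245),(352,402)); tri((555,340),(245,465))
im=cv2.imread("pics/top0.png"); im2=cv2.imread("pics/side0.png")
b=np.hstack([cv2.resize(im[150:350,440:640],None,fx=2,fy=2),cv2.resize(im2[260:460,230:430],None,fx=2,fy=2)]); cv2.imwrite("pics/m.png",b)
E
```

```text
time: 16.9
tool_pos: [419.7, 202.7, 155.5]
tcp_rot: [-3.114, -0.183, 2.875]
contact_force: [0.4, -0.4, -0.9]
grip_width: 17.8
finger_force: 30.0
time: 17.2
tool_pos: [419.9, 203.0, 155.6]
tcp_rot: [-3.14, -0.205, -3.123]
contact_force: [-0.3, 0.3, -0.1]
grip_width: 18.2
finger_force: 30.0
t17.2 w tcp [-204.1  338.4  105.2] th -3.140 tilt [-0.005 -0.001] F [-0.3  0.3 -0.1] M [ 0.   -0.14  0.  ] w 18.2 f 30.0 j6 -1.35
rot total [-0.0015 -0.0052  0.0018] rows 1 each [-0.0015 -0.0052  0.0018]
to [-126, -34, 100] world [ 502. -168.  135.] shift [ -78.1 -372.4    5.2] rows 9 each [ -8.7 -41.4   0.6]
to [-126, -34, 12] world [ 484. -168.   49.] shift [ 0. -0. 88.] rows 2 each [ 0. -0. 44.]
[ 463.09255793 -225.86980848  188.12072446] 89.6562311053651
[ 495.02434483 -265.50749089  219.78149664] 2.1720765806781253
[ 444.33784729 -282.51206539   16.79628335] 8.850752805805728
[ 467.14194829 -265.11723844   -3.60568913] 25.576690366864387
[ 281.13837056 -337.3683168     1.80297453] 10.239835719196545
```

View pics/m.png

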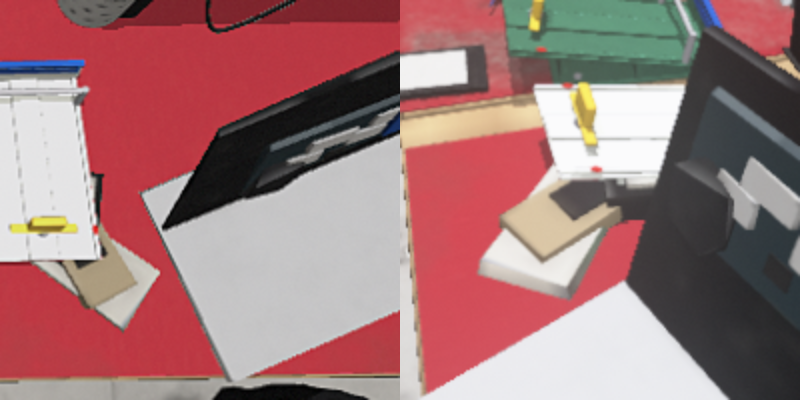

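```bash
python3 - <<'E'
from go import *
def tri(a,b):
    t1,v1=ray("top",[a]); t2,v2=ray("side",[b]); s=np.linalg.lstsq(np.c_[v1[0],-v2[0]],t2-t1,rcond=None)[0]; p,q=t1+s[0]*v1[0],t2+s[1]*v2[0]; print(((p+q)/2).round(),np.linalg.norm(p-q).round(1)); return (p+q)/2
T=tri((549,214),(385,274)); B=tri((521,264),(343.5,401.5))
# body corners for right lane, pre and home; clearance in y to the screen's left edge line
for x in(-126,-81):
    for zt in(66,110,150):
        for dx in (-37,37):
            c=deck(RK['w'],[x+dx,-34-95,9+zt])[0]; f=(c[2]-B[2])/(T[2]-B[2]); e=B+f*(T-B); print(x,zt,c.round(),"edge",e.round(),"gap",(c[1]-e[1]).round(1))
E
```

```text
[ 500. -250.  214.] 0.5
[ 437. -275.   12.] 1.7
-126 66 [ 462. -264.  118.] edge [ 470. -262.  118.] gap -2.1
-126 66 [ 535. -263.  103.] edge [ 465. -264.  103.] gap 1.0
-126 110 [ 471. -264.  161.] edge [ 483. -256.  161.] gap -7.3
-126 110 [ 543. -262.  146.] edge [ 479. -258.  146.] gap -4.3
-126 150 [ 479. -264.  200.] edge [ 495. -252.  200.] gap -12.1
-126 150 [ 551. -262.  186.] edge [ 491. -253.  186.] gap -9.0
-81 66 [ 506. -263.  109.] edge [ 467. -263.  109.] gap -0.2
-81 66 [ 579. -262.   94.] edge [ 463. -265.   94.] gap 2.8
-81 110 [ 515. -263.  152.] edge [ 480. -257.  152.] gap -5.5
-81 110 [ 588. -262.  137.] edge [ 476. -259.  137.] gap -2.4
-81 150 [ 523. -263.  191.] edge [ 493. -253.  191.] gap -10.2
-81 150 [ 595. -262.  177.] edge [ 488. -254.  177.] gap -7.1
```

The laptop screen's left edge, from (437,-275,12) to (500,-250,214), would catch the gripper body in the white rack's right lane with a mid-barrel grip. So this syringe goes in the left lane. The other white one will be gripped nearer its nozzle, so that the body stays behind the screen.

```bash
python3 -m jog '[[-11.2,-43.5,0.7,0,0,0],[-11.2,-43.5,0.7,0,0,0],[-11.2,-43.5,0.7,0,0,0],[-11.2,-43.5,0.7,0,0,0],[-11.2,-43.5,0.7,0,0,0],[-11.2,-43.5,0.7,0,0,0],[-11.2,-43.5,0.7,0,0,0],[0,0,0,0,0,0],[0,0,30,0,0,0],[0,0,25,0,0,0],[0,0,0,0,0,0],[0,0,0,0,0,0]]'
python3 - <<'E'
from go import *
where('w'); plan('w',[[-126,34,12],[-82,34,12]],np.pi)
im=save("side","s.png"); b=cv2.resize(im[220:350,250:400],None,fx=4.6,fy=4.6,interpolation=cv2.INTER_CUBIC); cv2.imwrite("pics/s5.png",b[:,:,::-1])
im=bot.capture("top"); 
for d in bot.outline_of("syringe_white_1","top"): print(d["p"],d["pixel"])
E
```

```text
time: 18.4
tool_pos: [490.6, -99.7, 83.1]
tcp_rot: [3.141, -0.203, -3.125]
contact_force: [0.6, -0.4, 0.4]
grip_width: 18.1
finger_force: 30.0
t18.4 w tcp [-125.5   34.6   47.1] th 3.141 tilt [-0.003  0.   ] F [ 0.6 -0.4  0.4] M [ 0.05 -0.07  0.07] w 18.1 f 30.0 j6 -1.86
rot total [ 0.0003 -0.0028 -0.0008] rows 1 each [ 0.0003 -0.0028 -0.0008]
to [-126, 34, 12] world [ 483. -100.   49.] shift [ 0.5 -0.6 35.1] rows 1 each [ 0.5 -0.6 35.1]
to [-82, 34, 12] world [ 526. -100.   40.] shift [-44.   0.   0.] rows 1 each [-44.   0.   0.]
0.67 [446.2, 246.4]
0.63 [227.6, 284.8]
```

View pics/s5.png

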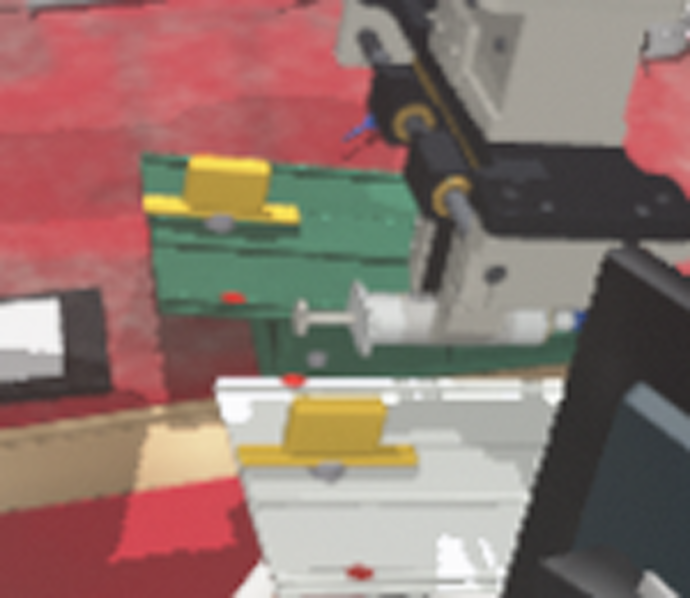

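```bash
python3 -m jog '[[0.5,-0.6,18,0,0,0],[0,0,17,0,0,0],[0,0,0,0,0,0],[-10,0,0,0,0,0],[-10,0,0,0,0,0],[-10,0,0,0,0,0],[-8,0,0,0,0,0],[0,0,0,0,0,0]]'
python3 -c "
from go import *
where('w')"
python3 -m jog '[[0,0,2,0,0,0],[0,0,1,0,0,0],[0,0,0,0,0,0],[0,0,0,0,0,0]]'
python3 -c "
from go import *
where('w')"
```

```text
time: 19.35
tool_pos: [522.0, -100.4, 41.3]
tcp_rot: [-3.141, -0.2, -3.124]
contact_force: [0.7, 0.2, -0.2]
grip_width: 17.8
finger_force: 30.0
t19.4 w tcp [-86.4  33.4  12.3] th -3.141 tilt [-0.    -0.001] F [ 0.7  0.2 -0.2] M [ 0.01 -0.11  0.02] w 17.8 f 30.0 j6 -1.85
time: 19.75
tool_pos: [519.8, -100.4, 38.6]
tcp_rot: [-3.141, -0.202, -3.124]
contact_force: [-0.6, 0.3, -0.5]
grip_width: 17.7
finger_force: 30.0
t19.8 w tcp [-88.   33.4   9.3] th -3.141 tilt [-0.002 -0.   ] F [-0.6  0.3 -0.5] M [ 0.03 -0.08  0.  ] w 17.7 f 30.0 j6 -1.85
```

```bash
python3 -m jog '[[-2,0,0,0,0,0],[-2,0,0,0,0,0],[-1,0,0,0,0,0],[0,0,0,0,0,0]]'
python3 -c "
from go import *
where('w')"
python3 -m jog '[[-1.5,0,0,0,0,0],[-1.5,0,0,0,0,0],[0,0,0,0,0,0]]'
python3 -c "
from go import *
where('w')"
```

```text
time: 20.15
tool_pos: [525.1, -100.3, 37.5]
tcp_rot: [-3.141, -0.201, -3.124]
contact_force: [-0.2, 0.3, 0.4]
grip_width: 17.9
finger_force: 30.0
t20.1 w tcp [-82.6  33.4   9.2] th -3.141 tilt [-0.001 -0.   ] F [-0.2  0.3  0.4] M [ 0.03 -0.11 -0.02] w 17.9 f 30.0 j6 -1.85
time: 20.45
tool_pos: [527.8, -100.2, 36.8]
tcp_rot: [-3.141, -0.202, -3.124]
contact_force: [-1.0, 0.8, 0.1]
grip_width: 17.9
finger_force: 30.0
t20.4 w tcp [-79.8  33.5   9.1] th -3.141 tilt [-0.002 -0.   ] F [-1.   0.8  0.1] M [-0.01 -0.01 -0.02] w 17.9 f 30.0 j6 -1.85
```

```bash
python3 -m jog '[[-1.5,0,0.5,0,0,0],[-1.5,0,0,0,0,0],[0,0,0,0,0,0]]'
python3 -c "
from go import *
where('w')"
python3 -m jog '[[-1.5,0,0,0,0,0],[-1.5,0,0,0,0,0],[0,0,0,0,0,0]]'
python3 -c "
from go import *
where('w')"
```

```text
time: 20.75
tool_pos: [528.8, -100.1, 35.8]
tcp_rot: [3.141, -0.206, -3.124]
contact_force: [-7.4, -0.6, 4.6]
grip_width: 17.8
finger_force: 30.0
t20.8 w tcp [-78.7  33.6   8.4] th -3.141 tilt [-0.006  0.   ] F [-7.4 -0.6  4.6] M [-0.07  1.22 -0.02] w 17.8 f 30.0 j6 -1.84
time: 21.05
tool_pos: [529.6, -100.0, 35.6]
tcp_rot: [3.141, -0.211, -3.124]
contact_force: [-14.3, -1.0, 11.0]
grip_width: 17.7
finger_force: 30.0
t21.1 w tcp [-77.9  33.7   8.3] th -3.141 tilt [-0.011  0.001] F [-14.3  -1.   11. ] M [-0.15  2.55 -0.02] w 17.7 f 30.0 j6 -1.84
```

```bash
python3 -m jog '[[1,0,0,0,0,0],[0,0,0,0,0,0]]'
python3 -m jog '[[0,0,0,0,0,0],[0,0,0,0,0,0],[0,0,0,0,0,0],[0,0,0,0,0,0]]' 43
python3 -c "
from go import *
where('w')"
python3 -m jog '[[0,0,-20,0,0,0],[0,0,-40,0,0,0],[0,0,-40,0,0,0],[0,0,-30,0,0,0],[0,0,0,0,0,0]]'
python3 - <<'E'
from look import *
where('b')
g1=S("G1",(566,341),.385); g2=S("G2",(565,197),.626)
im2=im.copy(); im2[314:]=(200,30,40); im2[:,:214]=(200,30,40)
r=refine(im2,np.array([410,352.]),3.07); print("W2",r[:4])
uv=r[4]; 
i=im.astype(int)
bl=uv[[ (i[v,u,2]>i[v,u,0]+30) and (i[v,u,2]>i[v,u,1]+20) for u,v in uv]]
w=uv[[ min(i[v,u])>120 for u,v in uv]]
print("W2 blue tip px",bl[bl[:,1].argmin()],"blue mean",onz("top",bl,10).mean(0).round(1),"white",onz("top",w,10).mean(0).round(1), "white y range rows",w[:,1].min(),w[:,1].max(), "tip",onz("top",[bl[bl[:,1].argmin()]],10))
cv2.imwrite("pics/w2.png",np.hstack([cv2.resize(im[240:320,200:260],None,fx=6,fy=6,interpolation=cv2.INTER_CUBIC),cv2.resize(im[180:260,410:470],None,fx=6,fy=6,interpolation=cv2.INTER_CUBIC)])[:,:,::-1])
E
```

```text
time: 21.25
tool_pos: [529.5, -100.0, 35.6]
tcp_rot: [3.141, -0.209, -3.124]
contact_force: [-10.3, -0.2, 7.5]
grip_width: 17.8
finger_force: 30.0
time: 21.65
tool_pos: [533.1, -100.2, 35.4]
tcp_rot: [-3.141, -0.201, -3.124]
contact_force: [-1.1, -0.1, -0.2]
grip_width: 39.3
finger_force: 0.0
t21.6 w tcp [-74.4  33.4   8.8] th -3.141 tilt [-0.001 -0.001] F [-1.1 -0.1 -0.2] M [ 0.08 -0.11 -0.  ] w 39.3 f 0.0 j6 -1.84
time: 22.15
tool_pos: [561.7, -100.3, 167.3]
tcp_rot: [-3.138, -0.192, -3.124]
contact_force: [0.6, 0.2, -0.3]
grip_width: 39.3
finger_force: 0.0
t22.2 b tcp [560.1 -99.9 164.7] th -3.124 tilt [-0.195 -0.005] F [-0.2 -0.7 -1. ] M [ 0.07 -0.11  0.03] w 39.2 f 0.0 j6 -1.85
G1 [566.5 341.3] yaw 0.387 len 145 n 436
G2 [564.9 196.8] yaw 0.626 len 142 n 411
W2 (array([410.34219296, 354.9399124 ]), np.float64(2.9798148628354104), np.float64(147.63998884506853), 540)
W2 blue tip px [231 248] blue mean [462.4 349.6  10. ] white [402.5 355.   10. ] white y range rows 260 311 tip [[480.56124328 347.34071575  10.        ]]
```

View pics/w2.png

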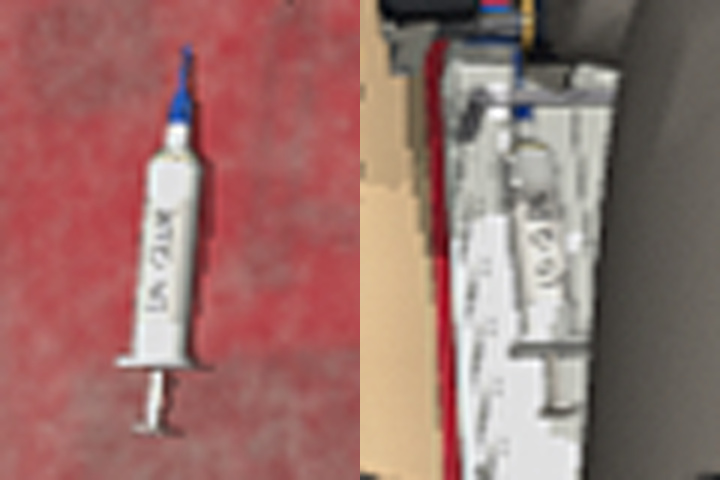

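W2 lies with its tip at px (231,248) and its plunger end at (226,312). W1 is in the white left lane with its nozzle under the bar.

```bash
python3 - <<'E'
from go import *
P=onz("top",[[230.5,247.5],[225.7,311.6],[229.0,265.4],[226.7,300.0]],10)[:,:2]; print(P.round(1), np.linalg.norm(P[0]-P[1]))
a=(P[1]-P[0])/np.linalg.norm(P[1]-P[0]); y=np.arctan2(a[1],a[0]); mid=(P[0]+P[1])/2; g=mid-20*a; print("yaw",y,"mid",mid,"grasp",g, "barrel yaw",np.arctan2(*(P[3]-P[2])[::-1]))
plan("b",[[*g,150],[*g,7.5]],y)
E
```

```text
[[481.7 348.5]
 [343.5 356.1]
 [442.5 350.9]
 [368.1 354.4]] 138.35347420267004
yaw 3.0866733559718105 mid [412.60735319 352.25502044] grasp [432.57719948 351.15718655] barrel yaw 3.0950823114415895
rot total [-0.0089 -0.1964  0.0724] rows 2 each [-0.0044 -0.0982  0.0362]
to [np.float64(432.57719947995537), np.float64(351.1571865462954), 150] world [433. 351. 150.] shift [152.1 443.4  14.7] rows 11 each [13.8 40.3  1.3]
to [np.float64(432.57719947995537), np.float64(351.1571865462954), 7.5] world [433. 351.   8.] shift [  0.   -0.  142.5] rows 4 each [ 0.  -0.  35.6]
```

```bash
python3 -m jog '[[0,0,0,-0.0044,-0.0982,0.0362],[0,0,0,-0.0044,-0.0982,0.0362],[13.8,40.3,1.3,0,0,0],[13.8,40.3,1.3,0,0,0],[13.8,40.3,1.3,0,0,0],[13.8,40.3,1.3,0,0,0],[13.8,40.3,1.3,0,0,0],[13.8,40.3,1.3,0,0,0],[13.8,40.3,1.3,0,0,0],[13.8,40.3,1.3,0,0,0],[13.8,40.3,1.3,0,0,0],[13.8,40.3,1.3,0,0,0]]' 55
python3 -m jog '[[13.8,40.3,1.3,0,0,0],[0,0,40,0,0,0],[0,0,40,0,0,0],[0,0,0,0,0,0],[0,0,0,0,0,0]]'
python3 -c "
from go import *
where('b'); plan('b',[[432.6,351.2,7.5]],3.09)"
```

```text
time: 23.4
tool_pos: [441.5, 311.5, 149.3]
tcp_rot: [-3.141, -0.007, 3.086]
contact_force: [0.9, 0.1, 0.5]
grip_width: 50.5
finger_force: 0.0
time: 23.9
tool_pos: [430.6, 351.0, 69.1]
tcp_rot: [-3.141, -0.007, 3.086]
contact_force: [-0.2, 0.4, 0.1]
grip_width: 50.3
finger_force: 0.0
t23.9 b tcp [430.6 351.   69.1] th 3.086 tilt [-0.007 -0.   ] F [-0.2  0.4  0.1] M [0.09 0.01 0.03] w 50.3 f 0.0 j6 -0.97
rot total [-0.0005 -0.0072 -0.0039] rows 1 each [-0.0005 -0.0072 -0.0039]
to [432.6, 351.2, 7.5] world [433. 351.   8.] shift [-2.   0.3 61.6] rows 2 each [-1.   0.2 30.8]
```

```bash
python3 -m jog '[[-1,0.2,31,0,-0.007,0],[-1,0.1,31,0,0,0],[0,0,0,0,0,0],[0,0,0,0,0,0]]'
python3 -m jog '[[0,0,0,0,0,0],[0,0,0,0,0,0],[0,0,0,0,0,0],[0,0,0,0,0,0],[0,0,0,0,0,0],[0,0,0,0,0,0]]' 0
python3 -c "
from go import *
where('b')"
python3 -m jog '[[0,0,-30,0,0,0],[0,0,-45,0,0,0],[0,0,-45,0,0,0],[0,0,-45,0,0,0],[0,0,-20,0,0,0],[0,0,0,0,0,0],[0,0,0,0,0,0]]'
python3 -c "
from go import *
where('b'); plan('w',[[-92,-34,150],[-92,-34,13]],np.pi)"
```

```text
time: 24.3
tool_pos: [434.1, 352.0, 9.4]
tcp_rot: [3.14, 0.004, 3.086]
contact_force: [0.3, 0.4, 1.0]
grip_width: 50.6
finger_force: 0.0
time: 24.9
tool_pos: [433.3, 351.9, 8.1]
tcp_rot: [3.14, 0.003, 3.086]
contact_force: [0.1, -0.4, 3.1]
grip_width: 17.5
finger_force: 30.0
t24.9 b tcp [433.3 351.9   8.1] th 3.086 tilt [0.003 0.001] F [ 0.1 -0.4  3.1] M [-0.01  0.06 -0.  ] w 17.5 f 30.0 j6 -0.97
time: 25.6
tool_pos: [432.3, 351.3, 192.0]
tcp_rot: [3.141, 0.001, 3.086]
contact_force: [-0.7, -0.5, -0.9]
grip_width: 17.8
finger_force: 30.0
t25.6 b tcp [432.3 351.3 192. ] th 3.086 tilt [0.001 0.   ] F [-0.7 -0.5 -0.9] M [-0.02  0.01  0.05] w 17.8 f 30.0 j6 -0.97
rot total [ 0.0077  0.2014 -0.0719] rows 2 each [ 0.0038  0.1007 -0.0359]
to [-92, -34, 150] world [ 545. -167.  177.] shift [-104.7 -520.6   -6.2] rows 12 each [ -8.7 -43.4  -0.5]
to [-92, -34, 13] world [ 518. -168.   43.] shift [  0.  -0. 137.] rows 4 each [ 0.  -0.  34.2]
```

```bash
python3 -m jog '[[0,0,0,0.0038,0.1007,-0.0359],[0,0,0,0.0038,0.1007,-0.0359],[-10.5,-43.4,-0.5,0,0,0],[-10.5,-43.4,-0.5,0,0,0],[-10.5,-43.4,-0.5,0,0,0],[-10.5,-43.4,-0.5,0,0,0],[-10.5,-43.4,-0.5,0,0,0],[-10.5,-43.4,-0.5,0,0,0],[-10.5,-43.4,-0.5,0,0,0],[-10.5,-43.4,-0.5,0,0,0],[-10.5,-43.4,-0.5,0,0,0],[-10.5,-43.4,-0.5,0,0,0]]'
python3 -m jog '[[0,-43.4,-0.5,0,0,0],[0,-43.4,-0.5,0,0,0],[0,0,0,0,0,0],[0,0,0,0,0,0]]'
python3 - <<'E'
from go import *
where('w'); plan('w',[[-92,-34,60],[-92,-34,13]],np.pi)
im=save("side","s.png"); im2=bot.capture("top"); cv2.imwrite("pics/s6.png",np.hstack([cv2.resize(im[160:360,250:450],None,fx=2,fy=2,interpolation=cv2.INTER_CUBIC),cv2.resize(im2[120:320,390:590],None,fx=2,fy=2,interpolation=cv2.INTER_CUBIC)])[:,:,::-1])
E
```

```text
time: 26.8
tool_pos: [543.0, -82.2, 174.1]
tcp_rot: [3.14, -0.204, -3.124]
contact_force: [0.3, -0.3, 0.4]
grip_width: 17.6
finger_force: 30.0
time: 27.2
tool_pos: [544.5, -167.8, 175.2]
tcp_rot: [3.139, -0.203, -3.126]
contact_force: [-0.1, 0.8, -0.0]
grip_width: 17.5
finger_force: 30.0
t27.2 w tcp [-92.1 -34.3 147.8] th 3.140 tilt [-0.003  0.003] F [-0.1  0.8 -0. ] M [ 0.09 -0.14 -0.02] w 17.5 f 30.0 j6 -1.96
rot total [ 0.0031 -0.0031 -0.0019] rows 1 each [ 0.0031 -0.0031 -0.0019]
to [-92, -34, 60] world [ 527. -168.   89.] shift [-0.1  0.3 87.8] rows 2 each [-0.1  0.2 43.9]
to [-92, -34, 13] world [ 518. -168.   43.] shift [ 0. -0. 47.] rows 2 each [ 0.  -0.  23.5]
```

View pics/s6.png

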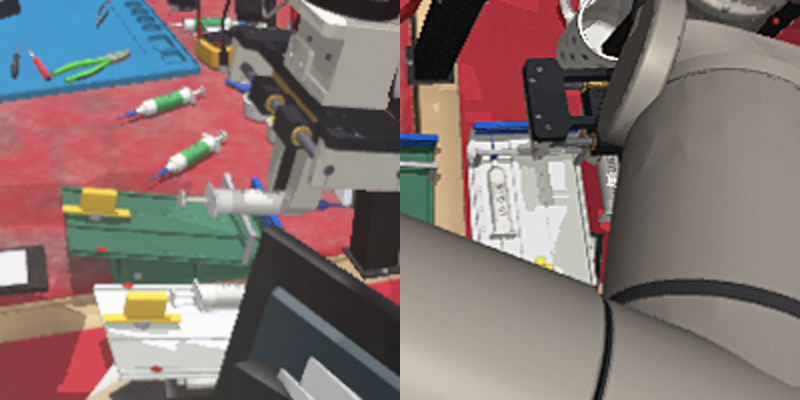

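The syringe is held over the right lane (side crop (240,200)) and the gripper is behind the laptop screen. I'll descend in steps and watch the forces and torques.

```bash
cat > st.py <<'E'
from go import *
import sys
where(sys.argv[1]); print("tau",np.round(bot.get_obs()["tau"],1))
E
python3 st.py w
for i in 1; do python3 -m jog '[[0,0.3,15,0,0,0],[0,0,15,0,0,0],[0,0,15,0,0,0],[0,0,0,0,0,0]]' >/dev/null; python3 st.py w; done
python3 -m jog '[[0,0,10,0,0,0],[0,0,10,0,0,0],[0,0,10,0,0,0],[0,0,0,0,0,0]]' >/dev/null; python3 st.py w
python3 -m jog '[[0,0,10,0,0,0],[0,0,10,0,0,0],[0,0,0,0,0,0]]' >/dev/null; python3 st.py w
```

```text
t27.3 w tcp [-91.8 -32.7 148.9] th -3.141 tilt [-0.002  0.002] F [-0.1 -0.2 -0.2] M [-0.01 -0.1   0.03] w 17.8 f 30.0 j6 -1.96
tau [ -1.1 -53.8 -23.6  -0.5   0.9   0. ]
t27.7 w tcp [-92.4 -31.5 103.1] th -3.139 tilt [-0.004  0.002] F [-0.2 -0.5 -0.1] M [ 0.   -0.1  -0.05] w 17.7 f 30.0 j6 -1.96
tau [ -0.3 -54.4 -22.3  -0.4   0.5   0. ]
t28.1 w tcp [-92.2 -33.2  73.6] th -3.141 tilt [-0.002  0.002] F [-1.7 -0.  -0.3] M [-0.03 -0.19 -0.03] w 17.6 f 30.0 j6 -1.95
tau [  0.1 -54.4 -21.3  -0.4   0.7   0. ]
t28.4 w tcp [-92.3 -33.3  53.5] th 3.142 tilt [-0.002  0.002] F [ 0.3  0.3 -0.6] M [ 0.02 -0.15 -0.03] w 17.8 f 30.0 j6 -1.95
tau [ -0.  -54.4 -20.7  -0.4   0.7   0. ]
```

```bash
python3 -m jog '[[0,0.3,10,0,0,0],[0,0.3,10,0,0,0],[0,0,0,0,0,0]]' >/dev/null; python3 st.py w
python3 -m jog '[[0,0,10,0,0,0],[0,0,10,0,0,0],[0,0,0,0,0,0]]' >/dev/null; python3 st.py w
python3 -m jog '[[-8,0,0,0,0,0],[-8,0,0,0,0,0],[-8,0,0,0,0,0],[-8,0,0,0,0,0],[0,0,0,0,0,0]]' >/dev/null; python3 st.py w
```

```text
t28.7 w tcp [-92.3 -32.6  33.5] th -3.142 tilt [-0.002  0.002] F [-0.2  0.6 -0.8] M [ 0.02 -0.08 -0.01] w 17.7 f 30.0 j6 -1.95
tau [ -0.1 -54.4 -19.9  -0.4   0.7   0. ]
t29.0 w tcp [-92.3 -32.6  13.5] th -3.142 tilt [-0.002  0.002] F [ 0.1 -0.4 -0.6] M [ 0.08 -0.12  0.02] w 18.1 f 30.0 j6 -1.95
tau [ -0.1 -54.4 -19.1  -0.4   0.7   0. ]
t29.5 w tcp [-58.2 -33.   15.3] th -3.141 tilt [0.002 0.   ] F [ 0.4 -0.2 -0.2] M [ 0.04 -0.12 -0.03] w 17.5 f 30.0 j6 -1.93
tau [  0.1 -56.9 -20.   -0.3   1.    0. ]
```

```bash
python3 -m jog '[[0,0,2.5,0,0,0],[0,0,1.8,0,0,0],[0,0,0,0,0,0],[-2,0,0,0,0,0],[-2,0,0,0,0,0],[-2,0,0,0,0,0],[-2,0,0,0,0,0],[0,0,0,0,0,0]]' >/dev/null; python3 st.py w
python3 -m jog '[[-1.5,0,0,0,0,0],[-1.5,0,0,0,0,0],[0,0,0,0,0,0]]' >/dev/null; python3 st.py w
python3 -m jog '[[-1.5,0,0,0,0,0],[-1,0,0,0,0,0],[0,0,0,0,0,0]]' >/dev/null; python3 st.py w
```

```text
t30.3 w tcp [-52.  -33.   10.7] th -3.141 tilt [-0.001  0.001] F [-3.6 -0.8  1.6] M [-0.    0.4   0.03] w 17.9 f 30.0 j6 -1.93
tau [  0.8 -57.5 -21.    0.    0.1   0. ]
t30.6 w tcp [-51.  -32.9  10.2] th -3.142 tilt [-0.006  0.002] F [-9.5 -1.   3.7] M [-0.14  1.51  0.01] w 17.8 f 30.0 j6 -1.93
tau [  2.1 -57.3 -23.5   0.8  -1.8  -0. ]
t30.9 w tcp [-50.3 -32.7   9.7] th -3.142 tilt [-0.01   0.002] F [-14.6  -1.7   4.4] M [-0.12  2.5  -0.04] w 17.8 f 29.9 j6 -1.93
tau [  3.1 -57.4 -25.7   1.3  -3.3  -0. ]
```

```bash
python3 -m jog '[[1,0,0.7,0,0,0],[0,0,0,0,0,0]]' >/dev/null; python3 st.py w
python3 -m jog '[[0,0,0,0,0,0],[0,0,0,0,0,0],[0,0,0,0,0,0],[0,0,0,0,0,0]]' 43 >/dev/null; python3 st.py w
python3 -m jog '[[0,0,-10,0,0,0],[0,0,-20,0,0,0],[0,0,-30,0,0,0],[0,0,-40,0,0,0],[0,0,-45,0,0,0],[0,0,0,0,0,0]]'>/dev/null; python3 st.py b
python3 - <<'E'
from look import *
g1=S("G1",(566,341),.385); g2=S("G2",(565,197),.626)
for n,g in(("g1",g1),("g2",g2)):
    a=g[1]; p=g[0]+10*np.array([np.cos(a),np.sin(a)]); print(n); plan("b",[[*p,170],[*p,7]],a)
E
```

```text
t31.1 w tcp [-50.4 -32.8   9.6] th 3.142 tilt [-0.007  0.002] F [-12.3  -0.7   5.9] M [-0.04  2.07 -0.  ] w 17.7 f 29.9 j6 -1.93
tau [  2.4 -56.7 -24.3   1.   -2.8  -0. ]
t31.5 w tcp [-46.5 -33.1  10.5] th -3.142 tilt [0.002 0.   ] F [ 0.2 -1.1 -1. ] M [ 0.03 -0.12  0.  ] w 38.8 f 0.0 j6 -1.93
tau [ -0.  -58.  -19.6  -0.3   0.9   0. ]
t32.1 b tcp [ 594.  -166.7  181.2] th -3.125 tilt [-0.185 -0.008] F [-0.2  0.2 -0.7] M [-0.01 -0.12  0.02] w 39.6 f 0.0 j6 -1.94
tau [  0.  -56.5 -23.9  -0.3   1.8  -0. ]
G1 [566.5 341.3] yaw 0.385 len 145 n 432
G2 [564.9 196.9] yaw 0.627 len 142 n 410
g1
rot total [-0.2658 -0.0458  2.7622] rows 19 each [-0.014  -0.0024  0.1454]
to [np.float64(575.778896145613), np.float64(345.0425651795161), 170] world [576. 345. 170.] shift [ 176.7 -480.1    7.8] rows 12 each [ 14.7 -40.    0.7]
to [np.float64(575.778896145613), np.float64(345.0425651795161), 7] world [576. 345.   7.] shift [  0.  -0. 163.] rows 4 each [ 0.  -0.  40.8]
g2
rot total [-0.2431 -0.0729  2.5222] rows 18 each [-0.0135 -0.004   0.1401]
to [np.float64(572.9754798219509), np.float64(202.71745649375512), 170] world [573. 203. 170.] shift [ 200.7 -310.3    7.8] rows 9 each [ 22.3 -34.5   0.9]
to [np.float64(572.9754798219509), np.float64(202.71745649375512), 7] world [573. 203.   7.] shift [  0.  -0. 163.] rows 4 each [ 0.  -0.  40.8]
```

```bash
python3 - <<'E'
from h import *
t2,v=ray("side",[[365,108],[520,176]]); n=np.cross(v[0],v[1])
for px in((215,113),(300,112),(440,107)):
    t1,r=ray("top",[px]); s=((t2-t1)@n)/(r[0]@n); print("shelf lower edge",(t1+s*r[0]).round())
def tri(a,b):
    t1,v1=ray("top",[a]); t2,v2=ray("side",[b]); s=np.linalg.lstsq(np.c_[v1[0],-v2[0]],t2-t1,rcond=None)[0]; p,q=t1+s[0]*v1[0],t2+s[1]*v2[0]; print(((p+q)/2).round(),np.linalg.norm(p-q).round(1))
for b in((398,192),(352,168),(400,160)): tri((340,148),b); tri((315,160),b)
for z in(0,100,200): print(z,onz("top",[[340,148],[315,160],[235,150],[190,160]],z).round())
E
```

```text
shelf lower edge [670. 323. 275.]
shelf lower edge [658. 177. 297.]
shelf lower edge [648. -44. 327.]
[655. 108. 156.] 11.8
[657. 154. 131.] 44.4
[589. 115. 228.] 60.4
[590. 159. 206.] 34.5
[641. 107. 226.] 36.2
[642. 148. 206.] 67.4
0 [[708. 106.   0.]
 [680. 163.   0.]
 [708. 345.   0.]
 [686. 448.   0.]]
100 [[670. 108. 100.]
 [645. 160. 100.]
 [670. 324. 100.]
 [651. 417. 100.]]
200 [[632. 111. 200.]
 [610. 156. 200.]
 [632. 303. 200.]
 [615. 386. 200.]]
```

```bash
python3 -m jog '[[0,40,0,0,0,0],[20,40,0,0,0,0],[20,40,0,0,0,0],[20,40,0,0,0,0],[20,40,0,0,0,0],[20,40,0,0,0,0],[20,20,0,0,0,0],[0,0,0,0,0,0]]' 55 >/dev/null
python3 -m jog '[[0,0,0,-0.0135,-0.004,0.1401],[0,0,0,-0.0135,-0.004,0.1401],[0,0,0,-0.0135,-0.004,0.1401],[0,0,0,-0.0135,-0.004,0.1401],[0,0,0,-0.0135,-0.004,0.1401],[0,0,0,-0.0135,-0.004,0.1401],[0,0,0,-0.0135,-0.004,0.1401],[0,0,0,-0.0135,-0.004,0.1401],[0,0,0,-0.0135,-0.004,0.1401]]' >/dev/null
python3 -m jog '[[0,0,0,-0.0135,-0.004,0.1401],[0,0,0,-0.0135,-0.004,0.1401],[0,0,0,-0.0135,-0.004,0.1401],[0,0,0,-0.0135,-0.004,0.1401],[0,0,0,-0.0135,-0.004,0.1401],[0,0,0,-0.0135,-0.004,0.1401],[0,0,0,-0.0135,-0.004,0.1401],[0,0,0,-0.0135,-0.004,0.1401],[0,0,0,-0.0135,-0.004,0.1401],[0,0,0,0,0,0]]' >/dev/null
python3 - <<'E'
from look import *
where("b")
g2=S("G2",(565,197),.626); S("G1",(566,341),.385)
a=g2[1]; u=np.array([np.cos(a),np.sin(a)]); p=g2[0]-20*u; q=p-80*u; plan("b",[[*q,60],[*p,60],[*p,7]],a)
E
```

```text
t34.9 b tcp [468.2  91.8 197.1] th 0.629 tilt [-0.009  0.004] F [ 0.   0.1 -0.5] M [-0.11  0.13  0.02] w 50.5 f 0.0 j6 0.97
G2 [567.1 154.2] yaw 0.012 len 214 n 3550
G1 [566.5 341.3] yaw 0.386 len 145 n 433
rot total [-0.0063  0.0076  0.6176] rows 5 each [-0.0013  0.0015  0.1235]
to [np.float64(467.10787317779136), np.float64(153.07591481994427), 60] world [467. 153.  60.] shift [ -0.4 -61.3 137.1] rows 4 each [ -0.1 -15.3  34.3]
to [np.float64(547.1023924151326), np.float64(154.01233992994318), 60] world [547. 154.  60.] shift [80. -0. -0.] rows 2 each [40. -0. -0.]
to [np.float64(547.1023924151326), np.float64(154.01233992994318), 7] world [547. 154.   7.] shift [ 0. -0. 53.] rows 2 each [ 0.  -0.  26.5]
```

```bash
python3 - <<'E'
from go import *
a=.627; u=np.array([np.cos(a),np.sin(a)]); m=np.array([564.9,196.9]); p=m-20*u; q=p-80*u; plan("b",[[*q,60],[*p,60],[*p,7]],a)
E
```

```text
rot total [-0.0082  0.0053  0.0023] rows 1 each [-0.0082  0.0053  0.0023]
to [np.float64(483.92086961862316), np.float64(138.22819720959671), 60] world [484. 138.  60.] shift [ 40.  -28.4 137.1] rows 4 each [10.  -7.1 34.3]
to [np.float64(548.7041739237246), np.float64(185.16563944191935), 60] world [549. 185.  60.] shift [80.  0.  0.] rows 2 each [40.  0.  0.]
to [np.float64(548.7041739237246), np.float64(185.16563944191935), 7] world [549. 185.   7.] shift [ 0. -0. 53.] rows 2 each [ 0.  -0.  26.5]
```

```bash
python3 -m jog '[[10,-7,34,-0.008,0.005,0],[10,-7,34,0,0,0],[10,-7,34,0,0,0],[10,-7,34,0,0,0],[0,0,0,0,0,0],[0,0,0,0,0,0]]' >/dev/null
python3 - <<'E'
from look import *
where("b"); bot.capture("side")
print("expect side G2",proj("side",syr(np.array([564.9,196.9]),.627,[-70,0,70])).round(1).tolist())
print("expect side G1",proj("side",syr(np.array([566.5,341.3]),.385,[0])).round(1).tolist())
for d in bot.outline_of("syringe_green_2","side")[:4]:
    v,u=np.nonzero(d["mask"]); print("%.2f"%d["p"],np.round(d["pixel"],1),u.min(),u.max(),v.min(),v.max())
a=.627; u=np.array([np.cos(a),np.sin(a)]); m=np.array([564.9,196.9]); p=m-20*u; plan("b",[[*p,60],[*p,7]],a)
E
```

```text
t35.5 b tcp [484.6 138.   62.5] th 0.628 tilt [0.001 0.   ] F [ 0.  -0.4  1.5] M [-0.11  0.12 -0.03] w 50.7 f 0.0 j6 1.07
expect side G2 [[323.8, 249.0], [342.9, 237.3], [360.5, 226.5]]
expect side G1 [[329.4, 211.0]]
0.56 [346.2 235.5] 331 361 227 246
0.30 [359.7 308.2] 334 371 302 314
rot total [ 0.0018 -0.0031 -0.0002] rows 1 each [ 0.0018 -0.0031 -0.0002]
to [np.float64(548.7041739237246), np.float64(185.16563944191935), 60] world [549. 185.  60.] shift [79.2 -0.8  3.2] rows 2 each [39.6 -0.4  1.6]
to [np.float64(548.7041739237246), np.float64(185.16563944191935), 7] world [549. 185.   7.] shift [ 0. -0. 53.] rows 2 each [ 0.  -0.  26.5]
```

G2 is unchanged. Moving in and gripping.

```bash
python3 -m jog '[[30,0,0,0,0,0],[30,-0.5,0,0,0,0],[19,0,0,0,0,0],[0,0,0,0,0,0]]' >/dev/null; python3 st.py b
python3 -m jog '[[0,0,20,0,0,0],[0,0,20,0,0,0],[0,0,14,0,0,0],[0,0,0,0,0,0],[0,0,0,0,0,0]]' >/dev/null; python3 st.py b
python3 -m jog '[[0,0,0,0,0,0],[0,0,0,0,0,0],[0,0,0,0,0,0],[0,0,0,0,0,0],[0,0,0,0,0,0],[0,0,0,0,0,0]]' 0 >/dev/null; python3 st.py b
```

```text
t36.0 b tcp [550.2 186.   63.4] th 0.628 tilt [0.005 0.001] F [ 0.4  0.1 -0.3] M [-0.11  0.14 -0.01] w 50.7 f 0.0 j6 1.14
tau [  0.4 -51.  -20.9   0.1  -0.    0.2]
t36.5 b tcp [547.8 184.9   8.2] th 0.626 tilt [0.001 0.   ] F [-0.3 -0.1  0.6] M [-0.08  0.09 -0.06] w 50.5 f 0.0 j6 1.14
tau [ -0.  -52.  -17.1   0.   -0.   -0. ]
t37.1 b tcp [547.8 185.2   7.7] th 0.627 tilt [0.001 0.   ] F [0.2 0.2 1.8] M [-0.08  0.11  0.04] w 17.6 f 30.0 j6 1.14
tau [  0.  -52.1 -17.4   0.1  -0.1   0. ]
```

```bash
python3 -m jog '[[0,0,-20,0,0,0],[0,0,-30,0,0,0],[-20,0,-30,0,0,0],[-40,0,-30,0,0,0],[-40,0,-30,0,0,0],[0,0,0,0,0,0],[0,0,0,0,0,0]]' >/dev/null; python3 st.py b
python3 - <<'E'
from go import *
plan('g',[[-92,-34,120],[-92,-34,13]],np.pi)
E
```

```text
t37.9 b tcp [466.9 126.4 148.4] th 0.626 tilt [0.003 0.   ] F [-0.4  0.5  0.1] M [-0.14  0.06 -0.01] w 17.3 f 30.0 j6 1.05
tau [ -0.2 -42.4 -21.1   0.    0.1  -0. ]
rot total [ 0.2478  0.0896 -2.4305] rows 17 each [ 0.0146  0.0053 -0.143 ]
to [-92, -34, 120] world [526.  -8. 148.] shift [ -67.7 -129.2  -13.2] rows 4 each [-16.9 -32.3  -3.3]
to [-92, -34, 13] world [505.  -6.  43.] shift [  0.  -0. 107.] rows 3 each [ 0.  -0.  35.7]
```

```bash
python3 -m jog '[[0,0,0,0.0146,0.0053,-0.143],[0,0,0,0.0146,0.0053,-0.143],[0,0,0,0.0146,0.0053,-0.143],[0,0,0,0.0146,0.0053,-0.143],[0,0,0,0.0146,0.0053,-0.143],[0,0,0,0.0146,0.0053,-0.143],[0,0,0,0.0146,0.0053,-0.143],[0,0,0,0.0146,0.0053,-0.143],[0,0,0,0.0146,0.0053,-0.143]]' >/dev/null
python3 -m jog '[[0,0,0,0.0146,0.0053,-0.143],[0,0,0,0.0146,0.0053,-0.143],[0,0,0,0.0146,0.0053,-0.143],[0,0,0,0.0146,0.0053,-0.143],[0,0,0,0.0146,0.0053,-0.143],[0,0,0,0.0146,0.0053,-0.143],[0,0,0,0.0146,0.0053,-0.143],[0,0,0,0.0146,0.0053,-0.143]]' >/dev/null
python3 -m jog '[[-17,-32,-3,0,0,0],[-17,-32,-3,0,0,0],[-17,-32,-3,0,0,0],[-17,-32,-3,0,0,0],[0,0,0,0,0,0],[0,0,0,0,0,0],[0,0,0,0,0,0]]' >/dev/null; python3 st.py g
python3 - <<'E'
from look import *
plan('g',[[-92,-34,50],[-92,-34,13]],np.pi)
# held syringe seen from the side: expected ends
u=frame('g').apply([1,0,0]); T=bot.get_obs()["tool_pos"]; z=frame('g').apply([0,0,1])
c=T+2*z; print("expect tip/plunger side",proj("side",[c+49.3*u,c-90.7*u]).round(1).tolist())
bot.capture("side")
for d in bot.outline_of("syringe_green_2","side")[:4]:
    v,uu=np.nonzero(d["mask"]); print("%.2f"%d["p"],np.round(d["pixel"],1),uu.min(),uu.max(),v.min(),v.max())
S("G1",(566,341),.385)
E
```

```text
t40.2 g tcp [-91.9 -31.5 116.7] th -3.139 tilt [-0.005 -0.   ] F [ 0.1 -0.  -1. ] M [ 0.02 -0.13 -0.04] w 17.7 f 30.0 j6 -1.64
tau [ -0.8 -50.  -22.   -0.1   1.    0. ]
rot total [-0.0005 -0.0043  0.0028] rows 1 each [-0.0005 -0.0043  0.0028]
to [-92, -34, 50] world [512.  -7.  79.] shift [ 0.  -2.7 67. ] rows 2 each [ 0.  -1.3 33.5]
to [-92, -34, 13] world [505.  -6.  43.] shift [ 0. -0. 37.] rows 1 each [ 0. -0. 37.]
expect tip/plunger side [[376.8, 231.5], [304.2, 224.6]]
0.93 [330.2 225.3] 305 347 221 234
0.79 [330.4 208.8] 313 346 204 218
G1 [566.5 341.3] yaw 0.386 len 145 n 433
```

```bash
python3 -m jog '[[0,-1.3,30,0,-0.004,0],[0,-1,30,0,0,0],[0,0,25,0,0,0],[0,0,18,0,0,0],[0,0,0,0,0,0],[0,0,0,0,0,0]]' >/dev/null; python3 st.py g
python3 -m jog '[[-8,0,0,0,0,0],[-8,0,0,0,0,0],[-8,0,0,0,0,0],[-8,0,0,0,0,0],[0,0,2.5,0,0,0],[0,0,1.8,0,0,0],[0,0,0,0,0,0],[0,0,0,0,0,0]]' >/dev/null; python3 st.py g
python3 -m jog '[[-2,0,0,0,0,0],[-2,0,0,0,0,0],[-2,0,0,0,0,0],[0,0,0,0,0,0]]' >/dev/null; python3 st.py g
python3 -m jog '[[-1.5,0,0,0,0,0],[-1,0,0,0,0,0],[0,0,0,0,0,0]]' >/dev/null; python3 st.py g
```

```text
t41.0 g tcp [-91.5 -34.5  15.3] th -3.139 tilt [ 0.001 -0.001] F [ 0.  -0.6 -0.4] M [ 0.   -0.16  0.04] w 17.9 f 30.0 j6 -1.64
tau [  0.  -49.1 -16.7  -0.1   1.    0. ]
t41.8 g tcp [-60.  -34.9  10.3] th -3.140 tilt [ 0.001 -0.001] F [ 0.  -0.6  0. ] M [ 0.04 -0.07  0.04] w 17.2 f 30.0 j6 -1.64
tau [ -0.  -53.3 -18.1  -0.1   1.    0. ]
t42.2 g tcp [-53.3 -34.9  10.5] th -3.140 tilt [ 0.001 -0.001] F [-0.2 -0.1 -0. ] M [ 0.01 -0.09  0.05] w 17.8 f 30.0 j6 -1.64
tau [  0.  -54.1 -18.4  -0.1   1.    0. ]
t42.5 g tcp [-51.1 -34.9  10.4] th -3.140 tilt [ 0.001 -0.001] F [-1.4 -0.1 -0.1] M [-0.01 -0.17 -0.03] w 17.5 f 30.0 j6 -1.64
tau [ -0.  -54.3 -18.4  -0.1   1.    0. ]
```

```bash
python3 -m jog '[[-1.5,0,0.7,0,0,0],[-1,0,0.7,0,0,0],[0,0,0,0,0,0]]' >/dev/null; python3 st.py g
python3 -m jog '[[-1.5,0,0,0,0,0],[-1,0,0,0,0,0],[0,0,0,0,0,0]]' >/dev/null; python3 st.py g
```

```text
t42.8 g tcp [-48.6 -34.9   8.9] th -3.140 tilt [ 0.001 -0.001] F [ 1.1 -0.3  0.7] M [ 0.02 -0.14 -0.01] w 17.7 f 30.0 j6 -1.64
tau [ -0.  -54.6 -18.4  -0.1   1.    0. ]
t43.1 g tcp [-47.5 -34.8   8.5] th -3.140 tilt [-0.003 -0.   ] F [-5.2  0.6  1.4] M [ 0.08  0.72 -0.04] w 17.7 f 29.9 j6 -1.64
tau [ -0.1 -54.7 -20.9   0.   -0.6  -0. ]
```

```bash
python3 -m jog '[[-1.5,0,0,0,0,0],[0,0,0,0,0,0]]' >/dev/null; python3 st.py g
python3 -m jog '[[1,0,0,0,0,0],[0,0,0,0,0,0]]' >/dev/null
python3 -m jog '[[0,0,0,0,0,0],[0,0,0,0,0,0],[0,0,0,0,0,0],[0,0,0,0,0,0]]' 43 >/dev/null; python3 st.py g
python3 -m jog '[[1,0,-10,0,0,0],[2,0,-20,0,0,0],[0,0,-30,0,0,0],[20,0,-40,0,0,0],[40,0,-30,0,0,0],[40,0,0,0,0,0],[0,0,0,0,0,0]]' 55 >/dev/null; python3 st.py b
python3 - <<'E'
from look import *
g=S("G1",(566,341),.385)
a=g[1]; u=np.array([np.cos(a),np.sin(a)]); p=g[0]-20*u; q=p-60*u; plan("b",[[*q,170],[*q,60],[*p,60],[*p,7]],a)
E
```

```text
t43.3 g tcp [-47.1 -34.7   8.4] th -3.140 tilt [-0.005 -0.   ] F [-7.7 -0.2  4.3] M [ 0.06  1.37 -0.03] w 17.9 f 29.9 j6 -1.64
tau [ -0.1 -54.1 -22.1   0.1  -1.6  -0. ]
t43.9 g tcp [-45.3 -34.9   9.2] th -3.140 tilt [ 0.002 -0.001] F [ 0.   0.  -0.4] M [-0.   -0.12 -0.  ] w 38.8 f 0.0 j6 -1.64
tau [  0.  -54.8 -18.4  -0.1   1.    0. ]
t44.6 b tcp [470.8  -4.  180.2] th 3.068 tilt [-0.197  0.014] F [-0.7 -0.3 -0.3] M [-0.02 -0.11 -0.03] w 50.4 f 0.0 j6 -1.65
tau [  0.1 -46.  -21.2  -0.2   1.1  -0. ]
G1 [566.5 341.3] yaw 0.386 len 145 n 434
rot total [-0.2637 -0.0611  2.6705] rows 19 each [-0.0139 -0.0032  0.1406]
to [np.float64(492.3898325953208), np.float64(311.18761780831795), 170] world [492. 311. 170.] shift [ 136.7 -285.1    9.6] rows 8 each [ 17.1 -35.6   1.2]
to [np.float64(492.3898325953208), np.float64(311.18761780831795), 60] world [492. 311.  60.] shift [  0.  -0. 110.] rows 3 each [ 0.  -0.  36.7]
to [np.float64(547.9730504975423), np.float64(333.78199515389133), 60] world [548. 334.  60.] shift [60.  0.  0.] rows 2 each [30.  0.  0.]
to [np.float64(547.9730504975423), np.float64(333.78199515389133), 7] world [548. 334.   7.] shift [ 0. -0. 53.] rows 2 each [ 0.  -0.  26.5]
```

```bash
python3 -m jog '[[0,0,0,-0.0139,-0.0032,0.1406],[0,0,0,-0.0139,-0.0032,0.1406],[0,0,0,-0.0139,-0.0032,0.1406],[0,0,0,-0.0139,-0.0032,0.1406],[0,0,0,-0.0139,-0.0032,0.1406],[0,0,0,-0.0139,-0.0032,0.1406],[0,0,0,-0.0139,-0.0032,0.1406],[0,0,0,-0.0139,-0.0032,0.1406],[0,0,0,-0.0139,-0.0032,0.1406],[0,0,0,-0.0139,-0.0032,0.1406]]' >/dev/null
python3 -m jog '[[0,0,0,-0.0139,-0.0032,0.1406],[0,0,0,-0.0139,-0.0032,0.1406],[0,0,0,-0.0139,-0.0032,0.1406],[0,0,0,-0.0139,-0.0032,0.1406],[0,0,0,-0.0139,-0.0032,0.1406],[0,0,0,-0.0139,-0.0032,0.1406],[0,0,0,-0.0139,-0.0032,0.1406],[0,0,0,-0.0139,-0.0032,0.1406],[0,0,0,-0.0139,-0.0032,0.1406]]' >/dev/null
python3 -m jog '[[17,-35.6,1,0,0,0],[17,-35.6,1,0,0,0],[17,-35.6,1,0,0,0],[17,-35.6,1,0,0,0],[17,-35.6,1,0,0,0],[17,-35.6,1,0,0,0],[17,-35.6,1,0,0,0],[17,-35.6,1,0,0,0],[0,0,0,0,0,0],[0,0,0,0,0,0]]' >/dev/null; python3 st.py b
python3 - <<'E'
from look import *
g=S("G1",(566,341),.385)
a=.386; u=np.array([np.cos(a),np.sin(a)]); m=np.array([566.5,341.3]); p=m-20*u; q=p-60*u; plan("b",[[*q,60],[*p,60],[*p,7]],a)
bot.capture("side"); print("expect side G1",proj("side",syr(m,a,[-40,0,46])).round(1).tolist())
for d in bot.outline_of("syringe_green_2","side")[:4]:
    v,uu=np.nonzero(d["mask"]); print("%.2f"%d["p"],np.round(d["pixel"],1),uu.min(),uu.max(),v.min(),v.max())
E
```

```text
t47.5 b tcp [493.4 311.1 169.2] th 0.387 tilt [-0.003 -0.   ] F [-1.  -0.5 -0. ] M [-0.1   0.11 -0.03] w 50.4 f 0.0 j6 1.61
tau [  1.4 -50.  -24.3   0.2  -0.1   0.1]
G1 [562.5 352.4] yaw 0.479 len 221 n 6008
rot total [-0.0007  0.0024 -0.0004] rows 1 each [-0.0007  0.0024 -0.0004]
to [np.float64(492.38620718401177), np.float64(311.18114022030755), 60] world [492. 311.  60.] shift [ -0.6  -1.4 109.4] rows 3 each [-0.2 -0.5 36.5]
to [np.float64(547.9715517960029), np.float64(333.7702850550769), 60] world [548. 334.  60.] shift [60. -0. -0.] rows 2 each [30. -0. -0.]
to [np.float64(547.9715517960029), np.float64(333.7702850550769), 7] world [548. 334.   7.] shift [ 0. -0. 53.] rows 2 each [ 0.  -0.  26.5]
expect side G1 [[317.0, 215.1], [329.4, 211.0], [343.1, 206.4]]
0.67 [345.2 279.5] 316 372 272 285
0.51 [332.  209.5] 314 351 204 218
```

```bash
python3 -m jog '[[0,-0.5,36,0,0,0],[0,-0.5,36,0,0,0],[0,0,36,0,0,0],[30,0,0,0,0,0],[29,0,0,0,0,0],[0,0,0,0,0,0],[0,0,0,0,0,0]]' >/dev/null; python3 st.py b
python3 -m jog '[[0,0,20,0,0,0],[0,0,20,0,0,0],[0,0,14,0,0,0],[0,0,0,0,0,0],[0,0,0,0,0,0]]' >/dev/null; python3 st.py b
python3 -m jog '[[0,0,0,0,0,0],[0,0,0,0,0,0],[0,0,0,0,0,0],[0,0,0,0,0,0],[0,0,0,0,0,0],[0,0,0,0,0,0]]' 0 >/dev/null; python3 st.py b
python3 -m jog '[[0,0,-20,0,0,0],[0,0,-30,0,0,0],[-20,0,-30,0,0,0],[-30,0,-30,0,0,0],[-30,0,-30,0,0,0],[0,0,0,0,0,0],[0,0,0,0,0,0]]' >/dev/null; python3 st.py b
python3 -c "
from go import *
plan('g',[[-92,34,120],[-92,34,13]],np.pi)"
```

```text
t48.4 b tcp [547.6 332.3  61.6] th 0.383 tilt [-0.003  0.   ] F [-0.7  0.5  0.7] M [-0.08  0.16  0.01] w 50.4 f 0.0 j6 1.61
tau [ -0.3 -57.5 -22.6   0.   -0.2  -0. ]
t48.9 b tcp [547.1 333.3   8.2] th 0.385 tilt [-0.002  0.   ] F [-0.  -1.2  0.7] M [-0.09  0.13 -0.03] w 50.5 f 0.0 j6 1.61
tau [ -0.  -57.5 -19.1   0.   -0.   -0. ]
t49.5 b tcp [547.3 333.6   8. ] th 0.385 tilt [-0.002  0.001] F [-0.4  0.8  1.9] M [-0.12  0.21  0.03] w 17.9 f 30.0 j6 1.61
tau [  0.  -57.9 -19.6   0.1  -0.2   0. ]
t50.2 b tcp [473.6 303.6 148.7] th 0.385 tilt [0.    0.001] F [-0.1  0.5 -0.3] M [-0.12  0.15  0.02] w 17.5 f 30.0 j6 1.62
tau [  0.3 -50.8 -22.9   0.1   0.    0. ]
rot total [ 0.2682  0.0609 -2.6694] rows 19 each [ 0.0141  0.0032 -0.1405]
to [-92, 34, 120] world [531.  60. 148.] shift [ -74.3 -238.4  -14.2] rows 6 each [-12.4 -39.7  -2.4]
to [-92, 34, 13] world [510.  62.  43.] shift [  0.  -0. 107.] rows 3 each [ 0.  -0.  35.7]
```

```bash
python3 -m jog '[[0,0,0,0.0141,0.0032,-0.1405],[0,0,0,0.0141,0.0032,-0.1405],[0,0,0,0.0141,0.0032,-0.1405],[0,0,0,0.0141,0.0032,-0.1405],[0,0,0,0.0141,0.0032,-0.1405],[0,0,0,0.0141,0.0032,-0.1405],[0,0,0,0.0141,0.0032,-0.1405],[0,0,0,0.0141,0.0032,-0.1405],[0,0,0,0.0141,0.0032,-0.1405],[0,0,0,0.0141,0.0032,-0.1405]]' >/dev/null
python3 -m jog '[[0,0,0,0.0141,0.0032,-0.1405],[0,0,0,0.0141,0.0032,-0.1405],[0,0,0,0.0141,0.0032,-0.1405],[0,0,0,0.0141,0.0032,-0.1405],[0,0,0,0.0141,0.0032,-0.1405],[0,0,0,0.0141,0.0032,-0.1405],[0,0,0,0.0141,0.0032,-0.1405],[0,0,0,0.0141,0.0032,-0.1405],[0,0,0,0.0141,0.0032,-0.1405]]' >/dev/null
python3 -m jog '[[-12.4,-39.8,-2.4,0,0,0],[-12.4,-39.8,-2.4,0,0,0],[-12.4,-39.8,-2.4,0,0,0],[-12.4,-39.8,-2.4,0,0,0],[-12.4,-39.8,-2.4,0,0,0],[-12.4,-39.8,-2.4,0,0,0],[0,0,0,0,0,0],[0,0,0,0,0,0],[0,0,0,0,0,0]]' >/dev/null; python3 st.py g
python3 - <<'E'
from look import *
plan('g',[[-92,34,50],[-92,34,13]],np.pi)
u=frame('g').apply([1,0,0]); T=bot.get_obs()["tool_pos"]; z=frame('g').apply([0,0,1])
c=T+2*z; print("expect tip/plunger side",proj("side",[c+49.3*u,c-90.7*u]).round(1).tolist())
bot.capture("side")
for d in bot.outline_of("syringe_green_2","side")[:4]:
    v,uu=np.nonzero(d["mask"]); print("%.2f"%d["p"],np.round(d["pixel"],1),uu.min(),uu.max(),v.min(),v.max())
E
```

```text
t53.0 g tcp [-92.   34.2 118.4] th -3.141 tilt [-0.003 -0.001] F [-0.5 -0.2 -0.4] M [ 0.02 -0.13 -0.  ] w 17.2 f 30.0 j6 -1.53
tau [ -1.  -50.9 -22.1  -0.1   1.    0. ]
rot total [-0.001 -0.003  0.001] rows 1 each [-0.001 -0.003  0.001]
to [-92, 34, 50] world [517.  61.  79.] shift [-0.1 -0.5 68.6] rows 2 each [-0.1 -0.3 34.3]
to [-92, 34, 13] world [510.  62.  43.] shift [-0. -0. 37.] rows 1 each [-0. -0. 37.]
expect tip/plunger side [[368.6, 215.0], [300.3, 207.9]]
0.81 [345.4 276. ] 317 372 273 285
0.71 [325.3 209.3] 300 359 205 217
```

```bash
python3 -m jog '[[0,-0.3,30,0,-0.003,0],[0,0,30,0,0,0],[0,0,25,0,0,0],[0,0,19.5,0,0,0],[0,0,0,0,0,0],[0,0,0,0,0,0]]' >/dev/null; python3 st.py g
python3 -m jog '[[-8,0,0,0,0,0],[-8,0,0,0,0,0],[-8,0,0,0,0,0],[-8,0,0,0,0,0],[0,0,2.5,0,0,0],[0,0,1.8,0,0,0],[0,0,0,0,0,0],[0,0,0,0,0,0]]' >/dev/null; python3 st.py g
python3 -m jog '[[-2,0,0,0,0,0],[-2,0,0,0,0,0],[-2,0,0,0,0,0],[0,0,0,0,0,0]]' >/dev/null; python3 st.py g
python3 -m jog '[[-1.5,0,0,0,0,0],[-1,0,0,0,0,0],[0,0,0,0,0,0]]' >/dev/null; python3 st.py g
```

```text
t53.8 g tcp [-91.8  33.6  15.5] th -3.141 tilt [ 0.002 -0.001] F [ 0.2 -1.  -0.4] M [ 0.1 -0.2  0. ] w 17.7 f 30.0 j6 -1.53
tau [  0.1 -49.8 -16.9   0.    1.    0. ]
t54.5 g tcp [-60.3  33.   10.6] th 3.141 tilt [ 0.001 -0.001] F [0.3 0.5 0.4] M [ 0.   -0.06  0.01] w 18.0 f 30.0 j6 -1.54
tau [ -0.  -54.  -18.3  -0.    1.    0. ]
t55.0 g tcp [-53.6  33.   10.8] th 3.141 tilt [ 0.002 -0.001] F [0.4 0.1 0.6] M [-0.02 -0.15  0.04] w 17.5 f 30.0 j6 -1.54
tau [  0.  -54.8 -18.6  -0.    1.    0. ]
t55.2 g tcp [-51.3  33.   10.7] th 3.141 tilt [ 0.001 -0.001] F [-0.2 -0.3 -0.8] M [-0.03 -0.14  0.03] w 17.6 f 30.0 j6 -1.54
tau [ -0.  -55.  -18.6  -0.    1.    0. ]
```

```bash
python3 -m jog '[[-1.5,0,0.8,0,0,0],[-1,0,0.7,0,0,0],[0,0,0,0,0,0]]' >/dev/null; python3 st.py g
python3 -m jog '[[-1.5,0,0,0,0,0],[-1,0,0,0,0,0],[0,0,0,0,0,0]]' >/dev/null; python3 st.py g
python3 -m jog '[[-1,0,0,0,0,0],[-0.5,0,0,0,0,0],[0,0,0,0,0,0]]' >/dev/null; python3 st.py g
```

```text
t55.5 g tcp [-48.9  33.    9.1] th 3.141 tilt [ 0.001 -0.001] F [-0.3 -0.2  0.2] M [-0.04 -0.14 -0.07] w 17.9 f 30.0 j6 -1.54
tau [ -0.  -55.2 -18.6  -0.    1.    0. ]
t55.9 g tcp [-47.1  33.    8.9] th 3.141 tilt [-0.001 -0.001] F [-2.8  0.4  0.4] M [-0.02  0.44  0.05] w 17.5 f 30.0 j6 -1.54
tau [ -0.3 -55.5 -20.3  -0.    0.    0. ]
t56.1 g tcp [-46.5  33.    8.7] th 3.141 tilt [-0.003 -0.001] F [-5.9 -0.4  2.6] M [0.05 1.   0.01] w 17.5 f 30.0 j6 -1.54
tau [ -0.6 -55.4 -21.7  -0.1  -1.    0. ]
```

Contact. Release, retreat clear and take a look at all four.

```bash
python3 -m jog '[[0,0,0,0,0,0],[0,0,0,0,0,0],[0,0,0,0,0,0],[0,0,0,0,0,0]]' 43 >/dev/null; python3 st.py g
python3 -m jog '[[0,0,-10,0,0,0],[2,0,-20,0,0,0],[0,0,-30,0,0,0],[20,20,-40,0,0,0],[30,40,-40,0,0,0],[20,45,-20,0,0,0],[0,45,0,0,0,0],[0,45,0,0,0,0],[0,45,0,0,0,0],[0,0,0,0,0,0]]' >/dev/null; python3 st.py g
python3 - <<'E'
from look import *
t=im[172:292,340:500]; k=5
b=cv2.resize(t,None,fx=k,fy=k,interpolation=cv2.INTER_CUBIC)[:,:,::-1].copy()
for r in "gw":
    for y in(-34,34):
        for u,v in proj("top",deck(RK[r],[[0,y,10],[-140,y,10]])): cv2.circle(b,(int((u+.5-340)*k),int((v+.5-172)*k)),2,(255,0,255),-1)
cv2.imwrite("pics/t7.png",b)
E
```

```text
t56.5 g tcp [-44.4  33.    9.5] th 3.141 tilt [ 0.003 -0.001] F [-0.4  0.3 -0.5] M [ 0.05 -0.14 -0.02] w 39.1 f 0.0 j6 -1.54
tau [  0.  -55.5 -18.6  -0.    1.    0. ]
t57.5 g tcp [-110.5  267.   159.3] th -3.136 tilt [0.002 0.   ] F [-0.2  0.1  0.1] M [-0.05 -0.08 -0.03] w 39.6 f 0.0 j6 -1.18
tau [  1.2 -57.3 -25.2   0.7   1.    0.6]
```

View pics/t7.png

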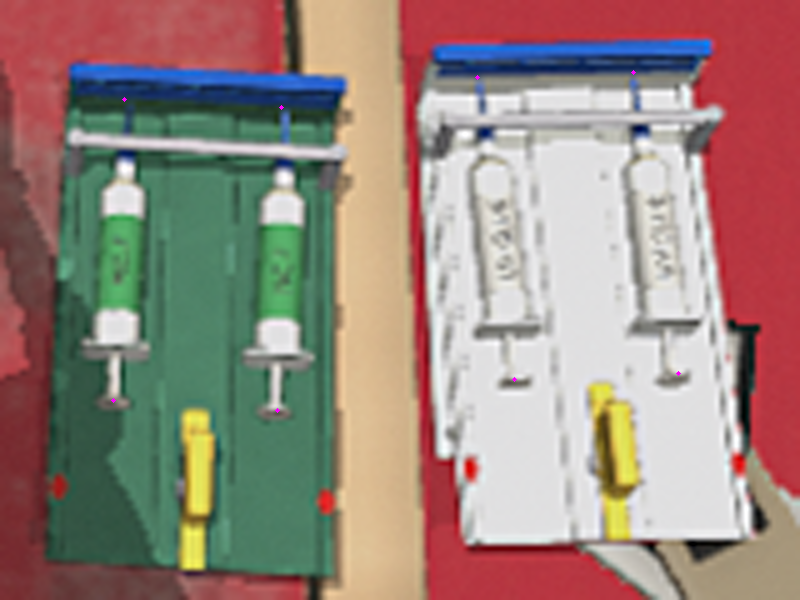

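All four are home: the nozzles pass under the bars to the stops, and the plunger discs sit within ~1–2 mm of the expected marks. Now close the latches, green first.

```bash
python3 -m jog '[[0,0,0,0,0,0.143],[0,0,0,0,0,0.143],[0,0,0,0,0,0.143],[0,0,0,0,0,0.143],[0,0,0,0,0,0.143],[0,0,0,0,0,0.143],[0,0,0,0,0,0.143],[0,0,0,0,0,0.143],[0,0,0,0,0,0.143],[0,0,0,0,0,0.143],[0,0,0,0,0,0.143]]' >/dev/null
python3 -m jog '[[0,0,0,0,0,0.143],[0,0,0,0,0,0.143],[0,0,0,0,0,0.143],[0,0,0,0,0,0.143],[0,0,0,0,0,0.143],[0,0,0,0,0,0.143],[0,0,0,0,0,0.143],[0,0,0,0,0,0.143],[0,0,0,0,0,0.143],[0,0,0,0,0,0.143],[0,0,0,0,0,0.143],[0,0,0,0,0,0]]' >/dev/null
python3 st.py g; python3 -c "
from go import *
plan('g',[[-175,0,110],[-175,0,50],[-175,0,12]],-.02)"
```

```text
t59.9 g tcp [-109.   260.5  159.7] th -0.007 tilt [ 0.002 -0.001] F [0.2 0.  0.2] M [-0.06  0.13  0.03] w 39.7 f 0.0 j6 1.97
tau [  0.1 -57.4 -24.4   0.3   0.8   1.5]
rot total [ 0.0009 -0.0019  0.0126] rows 1 each [ 0.0009 -0.0019  0.0126]
to [-175, 0, 110] world [445.  33. 155.] shift [-60.8 261.7  49.7] rows 7 each [-8.7 37.4  7.1]
to [-175, 0, 50] world [434.  33.  96.] shift [-0. -0. 60.] rows 2 each [-0. -0. 30.]
to [-175, 0, 12] world [426.  34.  59.] shift [ 0. -0. 38.] rows 1 each [ 0. -0. 38.]
```

```bash
python3 -m jog '[[-8.7,37.4,7,0,0,0],[-8.7,37.4,7,0,0,0],[-8.7,37.4,7,0,0,0],[-8.7,37.4,7,0,0,0],[-8.7,37.4,7,0,0,0],[-8.7,37.4,7,0,0,0],[-8.7,37.4,7,0,0,0],[0,0,0,0,0,0],[0,0,30,0,0,0],[0,0,30,0,0,0],[0,0,0,0,0,0],[0,0,0,0,0,0]]' >/dev/null
python3 st.py g; python3 -c "
from go import *
plan('g',[[-175,0,12]],-.02)"
```

```text
t61.1 g tcp [-171.     0.2   50.9] th -0.003 tilt [ 0.001 -0.001] F [ 0.1 -0.4  1.1] M [-0.07  0.03  0.07] w 39.5 f 0.0 j6 1.56
tau [ -0.1 -41.5 -16.9   0.    0.8  -0. ]
rot total [ 0.001  -0.0014  0.0171] rows 1 each [ 0.001  -0.0014  0.0171]
to [-175, 0, 12] world [426.  34.  59.] shift [-4.   0.3 38.9] rows 1 each [-4.   0.3 38.9]
```

```bash
python3 -m jog '[[-3.5,0,13,0,0,0.017],[0,0,13,0,0,0],[0,0,12,0,0,0],[0,0,0,0,0,0]]' >/dev/null; python3 st.py g
python3 -m jog '[[0,0,0,0,0,0],[0,0,0,0,0,0],[0,0,0,0,0,0],[0,0,0,0,0,0],[0,0,0,0,0,0],[0,0,0,0,0,0]]' 0 >/dev/null; python3 st.py g
python3 -m jog '[[0,0,0,0,0,-0.144],[0,0,0,0,0,-0.144],[0,0,0,0,0,-0.144],[0,0,0,0,0,-0.144],[0,0,0,0,0,-0.144],[0,0,0,0,0,-0.144],[0,0,0,0,0,-0.144],[0,0,0,0,0,-0.144],[0,0,0,0,0,-0.144],[0,0,0,0,0,-0.144],[0,0,0,0,0,-0.14],[0,0,0,0,0,0]]' >/dev/null; python3 st.py g
python3 -m jog '[[0,0,0,0,0,-0.04],[0,0,0,0,0,0]]' >/dev/null; python3 st.py g
```

```text
t61.5 g tcp [-174.4    0.3   12.7] th -0.020 tilt [ 0.002 -0.001] F [-1.   0.3  0.6] M [-0.04 -0.02 -0.03] w 39.4 f 0.0 j6 1.57
tau [ -0.1 -42.2 -15.9   0.    0.5  -0. ]
t62.1 g tcp [-174.4    0.2   12.7] th -0.021 tilt [ 0.002 -0.001] F [0.8 0.8 5. ] M [0.17 0.11 0.23] w 9.8 f 32.7 j6 1.57
tau [ -0.6 -40.3 -14.9  -0.1   0.6   0.3]
t63.3 g tcp [-174.2   -0.    12.7] th 1.561 tilt [ 0.003 -0.001] F [ 1.  -0.4  5.2] M [-0.03 -0.03  0.06] w 9.6 f 32.5 j6 -0.01
tau [  0.2 -40.2 -14.4   0.    0.9  -1.4]
t63.5 g tcp [-174.2   -0.    12.7] th 1.596 tilt [ 0.003 -0.001] F [ 1.6 -0.8  5.7] M [-0.25 -0.03 -0.49] w 10.2 f 32.5 j6 -0.04
tau [  0.8 -40.2 -14.4  -0.2   0.9  -0.9]
```

The moment rose to 0.5 N m, which means the end stop. Release and go to the white latch.

```bash
python3 -m jog '[[0,0,0,0,0,0],[0,0,0,0,0,0],[0,0,0,0,0,0],[0,0,0,0,0,0],[0,0,-20,0,0,0],[0,0,-40,0,0,0],[0,0,-40,0,0,0],[0,0,0,0,0,0]]' 43 >/dev/null; python3 st.py g
python3 -m jog '[[0,0,0,0,0,0.142],[0,0,0,0,0,0.142],[0,0,0,0,0,0.142],[0,0,0,0,0,0.142],[0,0,0,0,0,0.142],[0,0,0,0,0,0.142],[0,0,0,0,0,0.142],[0,0,0,0,0,0.142],[0,0,0,0,0,0.142],[0,0,0,0,0,0.142],[0,0,0,0,0,0.142],[0,0,0,0,0,0]]' >/dev/null; python3 st.py w
python3 -c "
from go import *
plan('w',[[-175,0,110],[-175,0,50],[-175,0,12]],-.02)"
```

```text
t64.3 g tcp [-172.3    0.2  116.9] th 1.598 tilt [ 0.011 -0.001] F [ 0.4  0.5 -0.1] M [-0.08 -0.06 -0.05] w 39.6 f 0.0 j6 -0.05
tau [  0.1 -42.3 -21.4   0.1   1.9  -0. ]
t65.5 w tcp [-182.   167.8  109.9] th -0.055 tilt [0.001 0.017] F [-0.4  0.5 -0.2] M [-0.11  0.05  0.07] w 39.6 f 0.0 j6 1.52
tau [ -0.  -42.2 -21.    0.    0.8   1.5]
rot total [-0.0172  0.0001 -0.0353] rows 1 each [-0.0172  0.0001 -0.0353]
to [-175, 0, 110] world [ 455. -135.  155.] shift [ 1.030e+01  1.676e+02 -1.000e-01] rows 4 each [ 2.6 41.9 -0. ]
to [-175, 0, 50] world [ 443. -135.   96.] shift [ 0. -0. 60.] rows 2 each [ 0. -0. 30.]
to [-175, 0, 12] world [ 436. -135.   59.] shift [-0. -0. 38.] rows 1 each [-0. -0. 38.]
```

```bash
python3 -m jog '[[2.6,42,0,-0.017,0,-0.035],[2.6,42,0,0,0,0],[2.6,42,0,0,0,0],[2.6,42,0,0,0,0],[0,0,0,0,0,0],[0,0,30,0,0,0],[0,0,30,0,0,0],[0,0,0,0,0,0],[0,0,0,0,0,0]]' >/dev/null
python3 st.py w; python3 -c "
from go import *
plan('w',[[-175,0,12]],-.02)"
```

```text
t66.4 w tcp [-1.758e+02  1.000e-01  5.020e+01] th -0.017 tilt [0.    0.001] F [ 0.3 -0.   0.5] M [-0.01  0.03  0.05] w 39.3 f 0.0 j6 1.21
tau [ -0.2 -43.5 -17.4  -0.3   0.8  -0. ]
rot total [-0.0006 -0.0004  0.0033] rows 1 each [-0.0006 -0.0004  0.0033]
to [-175, 0, 12] world [ 436. -135.   59.] shift [ 0.8  0.  38.2] rows 1 each [ 0.8  0.  38.2]
```

```bash
python3 -m jog '[[0.8,0,13,0,0,0],[0,0,13,0,0,0],[0,0,12,0,0,0],[0,0,0,0,0,0]]' >/dev/null; python3 st.py w
python3 -m jog '[[0,0,0,0,0,0],[0,0,0,0,0,0],[0,0,0,0,0,0],[0,0,0,0,0,0],[0,0,0,0,0,0],[0,0,0,0,0,0]]' 0 >/dev/null; python3 st.py w
python3 -m jog '[[0,0,0,0,0,-0.144],[0,0,0,0,0,-0.144],[0,0,0,0,0,-0.144],[0,0,0,0,0,-0.144],[0,0,0,0,0,-0.144],[0,0,0,0,0,-0.144],[0,0,0,0,0,-0.144],[0,0,0,0,0,-0.144],[0,0,0,0,0,-0.144],[0,0,0,0,0,-0.144],[0,0,0,0,0,-0.14],[0,0,0,0,0,0]]' >/dev/null; python3 st.py w
python3 -m jog '[[0,0,0,0,0,-0.03],[0,0,0,0,0,0]]' >/dev/null; python3 st.py w
```

```text
t66.8 w tcp [-174.7   -0.2   12.5] th -0.017 tilt [0.001 0.   ] F [-0.4 -0.8  0.9] M [-0.05  0.08 -0.  ] w 39.6 f 0.0 j6 1.22
tau [ -0.2 -44.9 -16.7  -0.3   0.4   0. ]
t67.4 w tcp [-1.746e+02 -1.000e-01  1.260e+01] th -0.019 tilt [0.002 0.   ] F [1.6 3.7 5.9] M [0.67 0.12 0.02] w 9.8 f 32.2 j6 1.22
tau [ -1.9 -42.8 -16.2  -1.2   0.3   0.1]
t68.6 w tcp [-1.747e+02  1.000e-01  1.260e+01] th 1.564 tilt [0.002 0.001] F [-0.6  4.1  6.8] M [ 0.78  0.13 -0.33] w 10.1 f 32.2 j6 -0.37
tau [ -1.8 -42.4 -16.3  -1.5   0.2  -1.5]
t68.8 w tcp [-1.747e+02  1.000e-01  1.260e+01] th 1.591 tilt [0.002 0.001] F [0.2 3.7 7.4] M [ 0.64  0.08 -0.67] w 9.8 f 32.5 j6 -0.39
tau [ -1.4 -42.4 -16.3  -1.6   0.2  -0.8]
```

Release, withdraw to the bench's free area and take the final picture.

```bash
python3 -m jog '[[0,0,0,0,0,0],[0,0,0,0,0,0],[0,0,0,0,0,0],[0,0,0,0,0,0],[0,0,-20,0,0,0],[0,0,-40,0,0,0],[0,0,-40,0,0,0],[0,0,-40,0,0,0]]' 43 >/dev/null
python3 -m jog '[[40,0,0,0,0,0],[40,0,0,0,0,0],[40,0,0,0,0,0],[40,0,0,0,0,0],[40,0,0,0,0,0],[40,0,0,0,0,0],[40,0,0,0,0,0],[40,0,0,0,0,0],[40,0,0,0,0,0],[40,0,0,0,0,0],[0,0,0,0,0,0],[0,0,0,0,0,0]]' >/dev/null; python3 st.py b
python3 - <<'E'
from look import *
b=cv2.resize(im[172:292,340:500],None,fx=5,fy=5,interpolation=cv2.INTER_CUBIC)[:,:,::-1]; cv2.imwrite("pics/t8.png",b)
E
```

```text
t70.8 b tcp [448.3 264.8 197. ] th 1.610 tilt [-0.198 -0.004] F [-0.3 -0.2 -0.3] M [-0.11 -0.04 -0.02] w 39.1 f 0.0 j6 0.29
tau [  1.4 -48.1 -23.6   0.5   0.9   0.1]
```

View pics/t8.png

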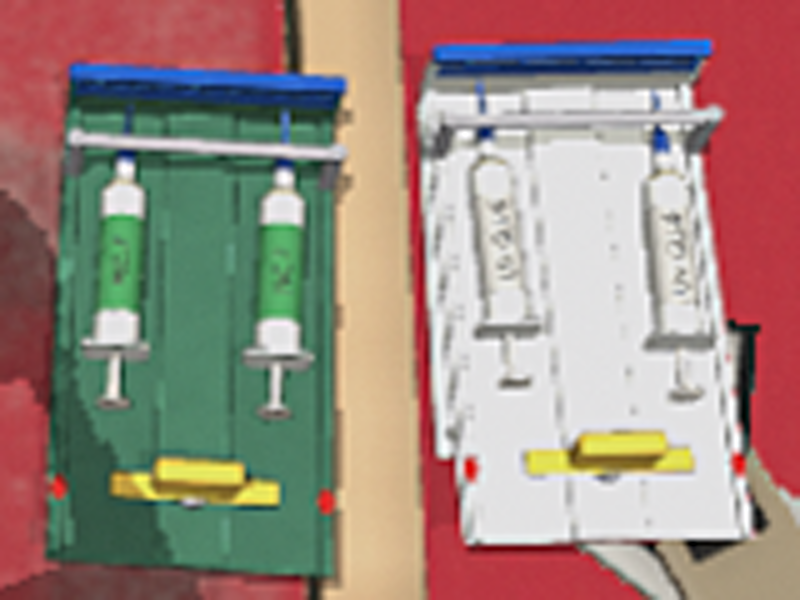

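The last picture shows that the right white syringe has been knocked back: its nozzle is now at (656,95), not at the stop, and its disc moved from (672,380) to (686,395). I'll reopen both latches, push that syringe home and close both again, so the order stays as asked.

```bash
python3 -c "
from go import *
plan('g',[[-174.4,0,110],[-174.4,0,50],[-174.4,0,12.5]],1.58)"
```

```text
rot total [0.0005 0.0191 0.1017] rows 1 each [0.0005 0.0191 0.1017]
to [-174.4, 0, 110] world [446.  32. 154.] shift [-231.2   21.    38.8] rows 6 each [-38.5   3.5   6.5]
to [-174.4, 0, 50] world [434.  33.  96.] shift [-0. -0. 60.] rows 2 each [-0. -0. 30.]
to [-174.4, 0, 12.5] world [427.  34.  59.] shift [ 0.   0.  37.5] rows 1 each [ 0.   0.  37.5]
```

```bash
python3 -m jog '[[0,0,0,0,0.019,0.102],[-38.5,3.5,6.5,0,0,0],[-38.5,3.5,6.5,0,0,0],[-38.5,3.5,6.5,0,0,0],[-38.5,3.5,6.5,0,0,0],[-38.5,3.5,6.5,0,0,0],[-38.5,3.5,6.5,0,0,0],[0,0,0,0,0,0],[0,0,30,0,0,0],[0,0,30,0,0,0],[0,0,0,0,0,0],[0,0,0,0,0,0]]' >/dev/null; python3 st.py g; python3 -c "
from go import *
plan('g',[[-174.4,0,12.5]],1.58)"
```

```text
t72.0 g tcp [-174.3    0.6   50.6] th 1.579 tilt [0.001 0.001] F [0.  0.7 1.2] M [-0.16 -0.07  0.03] w 39.3 f 0.0 j6 -0.03
tau [ -0.1 -41.  -16.7   0.    0.9  -0. ]
rot total [ 0.0007 -0.0011 -0.0013] rows 1 each [ 0.0007 -0.0011 -0.0013]
to [-174.4, 0, 12.5] world [427.  34.  59.] shift [-0.6 -0.1 38.1] rows 1 each [-0.6 -0.1 38.1]
```

```bash
python3 -m jog '[[-0.5,0,13,0,0,0],[0,0,13,0,0,0],[0,0,12,0,0,0],[0,0,0,0,0,0]]' >/dev/null; python3 st.py g
python3 -m jog '[[0,0,0,0,0,0],[0,0,0,0,0,0],[0,0,0,0,0,0],[0,0,0,0,0,0],[0,0,0,0,0,0],[0,0,0,0,0,0]]' 0 >/dev/null; python3 st.py g
python3 -m jog '[[0,0,0,0,0,0.144],[0,0,0,0,0,0.144],[0,0,0,0,0,0.144],[0,0,0,0,0,0.144],[0,0,0,0,0,0.144],[0,0,0,0,0,0.144],[0,0,0,0,0,0.144],[0,0,0,0,0,0.144],[0,0,0,0,0,0.144],[0,0,0,0,0,0.144],[0,0,0,0,0,0.15],[0,0,0,0,0,0]]' >/dev/null; python3 st.py g
python3 -m jog '[[0,0,0,0,0,0],[0,0,0,0,0,0],[0,0,0,0,0,0],[0,0,0,0,0,0],[0,0,-20,0,0,0],[0,0,-40,0,0,0],[0,0,-40,0,0,0],[0,0,0,0,0,0]]' 43 >/dev/null; python3 st.py g
python3 -m jog '[[0,0,0,0,0,-0.144],[0,0,0,0,0,-0.144],[0,0,0,0,0,-0.144],[0,0,0,0,0,-0.144],[0,0,0,0,0,-0.144],[0,0,0,0,0,-0.144],[0,0,0,0,0,-0.144],[0,0,0,0,0,-0.144],[0,0,0,0,0,-0.144],[0,0,0,0,0,-0.144],[0,0,0,0,0,-0.144],[0,0,0,0,0,0]]' >/dev/null; python3 st.py w
python3 -c "
from go import *
plan('w',[[-174.7,0,110],[-174.7,0,50],[-174.7,0,12.5]],1.575)"
```

```text
t72.5 g tcp [-174.1    0.4   12.6] th 1.579 tilt [0.001 0.001] F [-0.4  0.4  0.6] M [-0.13 -0.09  0.02] w 39.8 f 0.0 j6 -0.03
tau [ -0.1 -42.1 -15.8   0.    0.6  -0. ]
t73.0 g tcp [-174.1    0.3   12.6] th 1.579 tilt [0.002 0.001] F [ 0.5 -0.1  6.5] M [-0.15  0.34 -0.1 ] w 9.6 f 35.2 j6 -0.03
tau [  0.1 -40.3 -15.3  -0.    0.4  -0.1]
t74.2 g tcp [-174.     0.2   12.6] th -0.014 tilt [0.002 0.   ] F [-0.6 -0.5  5.4] M [-0.09  0.32  0.39] w 9.6 f 35.1 j6 1.57
tau [ -0.2 -40.6 -15.3   0.4   0.4   1.7]
t75.0 g tcp [-171.8    0.2  116.8] th -0.011 tilt [0.011 0.001] F [-0.  -0.5 -0.2] M [-0.04  0.02 -0.03] w 39.5 f 0.0 j6 1.56
tau [  0.1 -42.4 -21.5   0.    1.8  -0. ]
t76.2 w tcp [-181.4  167.8  109.8] th 1.484 tilt [0.001 0.019] F [-0.1  0.3 -0.2] M [-0.08 -0.07 -0.04] w 39.4 f 0.0 j6 -0.02
tau [  0.  -42.2 -20.8   0.    1.   -1.6]
rot total [-0.0002 -0.0193 -0.0906] rows 1 each [-0.0002 -0.0193 -0.0906]
to [-174.7, 0, 110] world [ 455. -135.  155.] shift [-167.8    6.    -0.2] rows 4 each [-42.    1.5  -0. ]
to [-174.7, 0, 50] world [ 444. -135.   96.] shift [ 0.  0. 60.] rows 2 each [ 0.  0. 30.]
to [-174.7, 0, 12.5] world [ 436. -135.   59.] shift [ 0.   0.  37.5] rows 1 each [ 0.   0.  37.5]
```

```bash
python3 -m jog '[[-42,1.5,0,0,-0.019,-0.09],[-42,1.5,0,0,0,0],[-42,1.5,0,0,0,0],[-42,1.5,0,0,0,0],[0,0,0,0,0,0],[0,0,30,0,0,0],[0,0,30,0,0,0],[0,0,0,0,0,0],[0,0,0,0,0,0]]' >/dev/null; python3 st.py w
python3 -c "
from go import *
plan('w',[[-174.7,0,12.5]],1.575)"
```

```text
t77.2 w tcp [-178.4    0.3   50. ] th 1.572 tilt [0.    0.001] F [ 0.7 -0.5  0.5] M [-0.1  -0.03 -0.01] w 39.4 f 0.0 j6 -0.38
tau [ -0.2 -43.1 -17.3  -0.3   0.9   0. ]
rot total [ 0.0003 -0.0006 -0.0033] rows 1 each [ 0.0003 -0.0006 -0.0033]
to [-174.7, 0, 12.5] world [ 436. -135.   59.] shift [-0.3  3.7 37.5] rows 1 each [-0.3  3.7 37.5]
```

```bash
python3 -m jog '[[0,3.7,13,0,0,0],[0,0,13,0,0,0],[0,0,11.5,0,0,0],[0,0,0,0,0,0]]' >/dev/null; python3 st.py w
python3 -m jog '[[0,0,0,0,0,0],[0,0,0,0,0,0],[0,0,0,0,0,0],[0,0,0,0,0,0],[0,0,0,0,0,0],[0,0,0,0,0,0]]' 0 >/dev/null; python3 st.py w
python3 -m jog '[[0,0,0,0,0,0.144],[0,0,0,0,0,0.144],[0,0,0,0,0,0.144],[0,0,0,0,0,0.144],[0,0,0,0,0,0.144],[0,0,0,0,0,0.144],[0,0,0,0,0,0.144],[0,0,0,0,0,0.144],[0,0,0,0,0,0.144],[0,0,0,0,0,0.144],[0,0,0,0,0,0.14],[0,0,0,0,0,0]]' >/dev/null; python3 st.py w
python3 -m jog '[[0,0,0,0,0,0],[0,0,0,0,0,0],[0,0,0,0,0,0],[0,0,0,0,0,0],[0,0,-20,0,0,0],[0,0,-40,0,0,0],[0,0,-40,0,0,0],[0,0,-35,0,0,0],[0,0,0,0,0,0],[0,0,0,0,0,0]]' 43 >/dev/null; python3 st.py w
python3 - <<'E'
from go import *
n=frame('w').apply([0,0,1]); o=deck(RK['w'],[0,0,10])[0]
px=np.array([(656,92),(660,135),(666,172),(681,338),(686,393), (480,83),(515,381)])/5+[340,172]-.4
t,v=ray("top",px); X=t+v*(((o-t)@n)/(v@n))[:,None]
for x in X: print(local('w',x).round(1))
plan('w',[[-100,-34,147]],-.01)
E
```

```text
t77.5 w tcp [-174.8    0.2   12.1] th 1.573 tilt [0. 0.] F [ 0.  -0.1 -0.4] M [-0.09 -0.03  0.02] w 39.7 f 0.0 j6 -0.37
tau [ -0.1 -45.  -16.8  -0.3   0.6   0. ]
t78.2 w tcp [-174.7   -0.3   12.7] th 1.573 tilt [ 0.001 -0.   ] F [-1.6  0.6  4.9] M [-0.16  0.39 -0.26] w 9.9 f 30.6 j6 -0.37
tau [  0.4 -43.  -16.5  -0.1   0.2  -0.2]
t79.3 w tcp [-175.    -0.    12.7] th -0.010 tilt [0.001 0.   ] F [-1.9  0.8  6.7] M [ 0.16  0.67 -0.05] w 9.8 f 30.5 j6 1.21
tau [ -0.1 -42.7 -16.9  -0.1  -0.3   1.3]
t80.3 w tcp [-174.7   -0.2  147.6] th -0.007 tilt [ 0.002 -0.   ] F [0.  0.4 0.1] M [-0.03  0.01  0.01] w 39.5 f 0.0 j6 1.19
tau [  0.1 -46.7 -24.2  -0.3   0.8  -0. ]
[-10.  -42.4  10. ]
[-30.6 -41.3  10. ]
[-48.2 -41.5  10. ]
[-124.3  -37.2   10. ]
[-148.7  -35.9   10. ]
[-2.8 32.9 10. ]
[-141.    33.6   10. ]
rot total [ 0.0003 -0.0023  0.0032] rows 1 each [ 0.0003 -0.0023  0.0032]
to [-100, -34, 147] world [ 537. -168.  176.] shift [75.  33.1  0.6] rows 2 each [37.5 16.5  0.3]
```

```bash
python3 -m jog '[[38,12,0,0,0,0],[38,12,0,0,0,0],[39,12,0,0,0,0],[0,0,0,0,0,0],[0,0,20,0,0,0],[0,0,30,0,0,0],[0,0,30,0,0,0],[0,0,20,0,0,0],[0,0,0,0,0,0],[0,0,0,0,0,0]]' >/dev/null; python3 st.py w
python3 -c "
from go import *
plan('w',[[-60,-36,10]],0)"
```

```text
t81.3 w tcp [-60.4 -36.8  47. ] th -0.007 tilt [-0.     0.001] F [ 0.8  0.5 -0.3] M [-0.05 -0.01 -0.01] w 39.7 f 0.0 j6 1.21
tau [ -0.1 -55.1 -19.5  -0.3   0.8  -0. ]
rot total [-0.0008  0.0004 -0.0068] rows 1 each [-0.0008  0.0004 -0.0068]
to [-60, -36, 10] world [ 549. -169.   34.] shift [ 0.4 -0.8 37. ] rows 1 each [ 0.4 -0.8 37. ]
```

```bash
python3 -m jog '[[0,-0.8,15,0,0,-0.007],[0,0,12,0,0,0],[0,0,10,0,0,0],[0,0,0,0,0,0],[0,0,0,0,0,0]]' >/dev/null; python3 st.py w
python3 -m jog '[[0,0,0,0,0,0],[0,0,0,0,0,0],[0,0,0,0,0,0],[0,0,0,0,0,0],[0,0,0,0,0,0],[0,0,0,0,0,0]]' 0 >/dev/null; python3 st.py w
python3 -m jog '[[2,0,0,0,0,0],[2,0,0,0,0,0],[1.5,0,0,0,0,0],[0,0,0,0,0,0]]' >/dev/null; python3 st.py w
python3 -m jog '[[1.2,0,0,0,0,0],[1,0,0,0,0,0],[0,0,0,0,0,0]]' >/dev/null; python3 st.py w
```

```text
t81.8 w tcp [-59.8 -36.3  10.7] th 0.000 tilt [ 0.001 -0.   ] F [0.5 0.4 0.6] M [-0.06  0.07  0.02] w 39.6 f 0.0 j6 1.21
tau [ -0.  -56.2 -19.   -0.2   0.8  -0. ]
t82.5 w tcp [-59.7 -36.3  10.8] th 0.000 tilt [ 0.002 -0.   ] F [ 0.9 -0.7  2.4] M [-0.1  -0.03  0.03] w 16.9 f 29.9 j6 1.21
tau [  0.2 -55.6 -18.5  -0.1   0.9  -0. ]
t82.8 w tcp [-54.3 -36.2  10.8] th 0.000 tilt [0.001 0.   ] F [-1.5 -1.   5.2] M [-0.04  0.46  0.04] w 16.4 f 30.0 j6 1.21
tau [  0.3 -54.6 -19.2   0.    0.1  -0. ]
t83.2 w tcp [-52.2 -36.1  10.7] th 0.000 tilt [0.001 0.   ] F [-0.6 -0.6  5. ] M [-0.06  0.58  0.06] w 16.6 f 30.0 j6 1.21
tau [  0.3 -54.8 -19.3   0.   -0.   -0. ]
```

```bash
python3 -m jog '[[1.2,0,0,0,0,0],[1,0,0,0,0,0],[0,0,0,0,0,0]]' >/dev/null; python3 st.py w
python3 -m jog '[[1,0,0,0,0,0],[1,0,0,0,0,0],[0,0,0,0,0,0]]' >/dev/null; python3 st.py w
```

```text
t83.5 w tcp [-51.4 -36.1  10.7] th 0.000 tilt [-0.002  0.   ] F [-6.7 -0.1  8.1] M [-0.1   1.4   0.03] w 16.8 f 30.1 j6 1.21
tau [  1.2 -53.7 -20.7   0.6  -1.4  -0. ]
t83.8 w tcp [-50.8 -36.1  10.6] th 0.000 tilt [-0.005  0.001] F [-10.5  -0.8  12.2] M [-0.19  2.32  0.02] w 16.8 f 30.2 j6 1.21
tau [  2.1 -52.5 -22.1   1.2  -2.9  -0. ]
```

```bash
python3 -m jog '[[0,0,0,0,0,0],[0,0,0,0,0,0],[0,0,0,0,0,0],[0,0,0,0,0,0],[0,0,-10,0,0,0],[0,0,-25,0,0,0],[0,0,-40,0,0,0],[0,0,-40,0,0,0],[-20,-20,-20,0,0,0],[-40,-40,0,0,0,0],[-40,-45,0,0,0,0],[-25,-45,0,0,0,0]]' 43 >/dev/null; python3 st.py w
python3 -m jog '[[0,-45,0,0,0,0],[0,-45,0,0,0,0],[0,-45,0,0,0,0],[0,-45,0,0,0,0],[0,-45,0,0,0,0],[0,0,0,0,0,0]]' >/dev/null
cat > chk.py <<'E'
from look import *
for k in "gw":
    n=frame(k).apply([0,0,1]); o=deck(RK[k],[0,0,10])[0]
    for d in bot.outline_of("syringe_%s_1"%dict(g="green",w="white")[k],"top"):
        v,u=np.nonzero(d["mask"]); 
        t,r=ray("top",np.c_[u,v]); X=t+r*(((o-t)@n)/(r@n))[:,None]; L=np.array([local(k,x) for x in X])
        if d["p"]>.3: print(k,"%.2f"%d["p"],"px",np.round(d["pixel"]),"deck x",L[:,0].min().round(1),L[:,0].max().round(1),"y mean",L[:,1].mean().round(1))
E
python3 chk.py; python3 - <<'E'
from go import *
plan('w',[[-174.7,0,110],[-174.7,0,50]],-.01)
# nozzle of right white: blue pixels in deck coords, before/after
import cv2
i=bot.capture("top").astype(int)
for y0 in(34,-36):
    for x in np.arange(-24,4,3.): 
        best=max((lambda p:(i[p[1],p[0],2]-i[p[1],p[0],0]))(np.round(proj("top",deck(RK['w'],[x,y0+dy,10]))[0]).astype(int)) for dy in(-4,-2,0,2,4)); print(int(x),best,end=' | ')
    print()
E
```

```text
t85.0 w tcp [-162.7  101.   146.3] th -0.001 tilt [0.002 0.   ] F [-0.2  0.8 -0.5] M [-0.06 -0.03 -0.  ] w 39.4 f 0.0 j6 1.36
tau [ -6.1 -42.  -23.1  -0.7   1.2  -1. ]
g 0.87 px [364. 224.] deck x -142.9 -25.5 y mean 32.1
g 0.74 px [397. 229.] deck x -143.0 -30.8 y mean -34.8
w 0.93 px [442. 221.] deck x -141.5 -28.8 y mean 33.6
w 0.70 px [471. 224.] deck x -143.9 -26.6 y mean -35.2
w 0.31 px [383. 269.] deck x -216.5 -150.2 y mean 167.9
rot total [ 0.0004 -0.0017  0.0109] rows 1 each [ 0.0004 -0.0017  0.0109]
to [-174.7, 0, 110] world [ 455. -135.  155.] shift [-10.4 325.1  35.8] rows 8 each [-1.3 40.6  4.5]
to [-174.7, 0, 50] world [ 444. -135.   96.] shift [ 0. -0. 60.] rows 2 each [ 0. -0. 30.]
-24 37 | -21 0 | -18 36 | -15 50 | -12 52 | -9 46 | -6 73 | -3 34 | 0 29 | 3 68 | 
-24 -1 | -21 0 | -18 84 | -15 86 | -12 65 | -9 58 | -6 70 | -3 8 | 0 47 | 3 70 |
```

All four are home again (plunger ends at deck x ≈ -142…-144). Closing the white latch, then the green.

```bash
python3 -m jog '[[-1.3,40.6,4.5,0,0,0.011],[-1.3,40.6,4.5,0,0,0],[-1.3,40.6,4.5,0,0,0],[-1.3,40.6,4.5,0,0,0],[-1.3,40.6,4.5,0,0,0],[-1.3,40.6,4.5,0,0,0],[-1.3,40.6,4.5,0,0,0],[-1.3,40.6,4.5,0,0,0],[0,0,0,0,0,0],[0,0,30,0,0,0],[0,0,30,0,0,0],[0,0,0,0,0,0]]' >/dev/null; python3 -m jog '[[0,0,0,0,0,0],[0,0,0,0,0,0]]' >/dev/null; python3 st.py w
python3 -c "
from go import *
plan('w',[[-174.7,0,12.5]],-.01)"
```

```text
t87.2 w tcp [-173.6   -0.    51. ] th -0.011 tilt [ 0.004 -0.001] F [-0.5 -0.5 -0.3] M [-0.03  0.04  0.05] w 39.4 f 0.0 j6 1.21
tau [ -0.2 -44.4 -18.3  -0.3   0.8  -0. ]
rot total [ 0.0009 -0.0038 -0.0014] rows 1 each [ 0.0009 -0.0038 -0.0014]
to [-174.7, 0, 12.5] world [ 436. -135.   59.] shift [-1.1  0.  38.5] rows 1 each [-1.1  0.  38.5]
```

```bash
python3 -m jog '[[-1,0,13,0,-0.003,0],[0,0,13,0,0,0],[0,0,12,0,0,0],[0,0,0,0,0,0]]' >/dev/null; python3 st.py w
python3 -m jog '[[0,0,0,0,0,0],[0,0,0,0,0,0],[0,0,0,0,0,0],[0,0,0,0,0,0],[0,0,0,0,0,0],[0,0,0,0,0,0]]' 0 >/dev/null; python3 st.py w
python3 -m jog '[[0,0,0,0,0,-0.144],[0,0,0,0,0,-0.144],[0,0,0,0,0,-0.144],[0,0,0,0,0,-0.144],[0,0,0,0,0,-0.144],[0,0,0,0,0,-0.144],[0,0,0,0,0,-0.144],[0,0,0,0,0,-0.144],[0,0,0,0,0,-0.144],[0,0,0,0,0,-0.144],[0,0,0,0,0,-0.144],[0,0,0,0,0,-0.02]]' >/dev/null
python3 -m jog '[[0,0,0,0,0,0],[0,0,0,0,0,0]]' >/dev/null; python3 st.py w
python3 -m jog '[[0,0,0,0,0,0],[0,0,0,0,0,0],[0,0,0,0,0,0],[0,0,0,0,0,0],[0,0,-20,0,0,0],[0,0,-40,0,0,0],[0,0,-40,0,0,0],[0,0,0,0,0,0]]' 43 >/dev/null; python3 st.py w
python3 -m jog '[[0,0,0,0,0,0.144],[0,0,0,0,0,0.144],[0,0,0,0,0,0.144],[0,0,0,0,0,0.144],[0,0,0,0,0,0.144],[0,0,0,0,0,0.144],[0,0,0,0,0,0.144],[0,0,0,0,0,0.144],[0,0,0,0,0,0.144],[0,0,0,0,0,0.144],[0,0,0,0,0,0.144],[0,0,0,0,0,0.05]]' >/dev/null; python3 st.py g
python3 -c "
from go import *
plan('g',[[-174.3,0,110],[-174.3,0,50]],-.015)"
```

```text
t87.5 w tcp [-175.5    0.6   11.6] th -0.011 tilt [-0.002  0.   ] F [ 0.4 -0.4  1.2] M [-0.05  0.    0.02] w 39.3 f 0.0 j6 1.21
tau [ -0.1 -44.9 -16.7  -0.3   0.5   0. ]
t88.2 w tcp [-175.1   -0.    12.1] th -0.011 tilt [-0.001 -0.001] F [ 0.4 -2.5  5.7] M [-0.41  0.25  0.05] w 9.7 f 44.6 j6 1.21
tau [  1.1 -42.6 -15.3   0.4   0.6  -0. ]
t89.5 w tcp [-174.7   -0.3   12.1] th 1.589 tilt [ 0.    -0.001] F [ 0.6 -4.6  4.8] M [-0.85 -0.09 -0.38] w 9.7 f 44.4 j6 -0.39
tau [  2.2 -42.3 -14.1   0.6   1.3  -0.5]
t90.3 w tcp [-173.1   -0.4  116.2] th 1.592 tilt [ 0.007 -0.004] F [ 0.3 -0.7 -0. ] M [-0.1  -0.09  0.01] w 39.1 f 0.0 j6 -0.40
tau [  0.2 -44.8 -21.7  -0.2   1.9  -0.1]
t91.5 g tcp [-154.  -165.4  114.6] th 0.044 tilt [-0.003 -0.018] F [ 0.8  0.4 -0.2] M [-0.06  0.01 -0.05] w 39.5 f 0.0 j6 1.24
tau [ -0.  -44.9 -21.4  -0.3   0.8   0.2]
rot total [0.0175 0.003  0.0591] rows 1 each [0.0175 0.003  0.0591]
to [-174.3, 0, 110] world [446.  32. 154.] shift [ -22.8 -165.1    4.6] rows 4 each [ -5.7 -41.3   1.2]
to [-174.3, 0, 50] world [434.  33.  96.] shift [ 0. -0. 60.] rows 2 each [ 0. -0. 30.]
```

```bash
python3 -m jog '[[0,0,0,0.0175,0.003,0.059],[-5.7,-41.3,1.1,0,0,0],[-5.7,-41.3,1.1,0,0,0],[-5.7,-41.3,1.1,0,0,0],[-5.7,-41.3,1.1,0,0,0],[0,0,0,0,0,0],[0,0,30,0,0,0],[0,0,30,0,0,0],[0,0,0,0,0,0],[0,0,0,0,0,0]]' >/dev/null; python3 st.py g
python3 -c "
from go import *
plan('g',[[-174.3,0,12.5]],-.015)"
```

```text
t92.5 g tcp [-174.7   -0.7   51.1] th -0.010 tilt [ 0.    -0.001] F [0.3 0.  0.9] M [-0.06  0.04  0.02] w 39.8 f 0.0 j6 1.56
tau [  0.2 -41.1 -16.8   0.    0.8  -0. ]
rot total [ 0.0007 -0.0002  0.0046] rows 1 each [ 0.0007 -0.0002  0.0046]
to [-174.3, 0, 12.5] world [427.  34.  59.] shift [ 0.4 -0.7 38.6] rows 1 each [ 0.4 -0.7 38.6]
```

```bash
python3 -m jog '[[0.4,-0.7,13,0,0,0],[0,0,13,0,0,0],[0,0,12,0,0,0],[0,0,0,0,0,0]]' >/dev/null; python3 st.py g
python3 -m jog '[[0,0,0,0,0,0],[0,0,0,0,0,0],[0,0,0,0,0,0],[0,0,0,0,0,0],[0,0,0,0,0,0],[0,0,0,0,0,0]]' 0 >/dev/null; python3 st.py g
python3 -m jog '[[0,0,0,0,0,-0.144],[0,0,0,0,0,-0.144],[0,0,0,0,0,-0.144],[0,0,0,0,0,-0.144],[0,0,0,0,0,-0.144],[0,0,0,0,0,-0.144],[0,0,0,0,0,-0.144],[0,0,0,0,0,-0.144],[0,0,0,0,0,-0.144],[0,0,0,0,0,-0.144],[0,0,0,0,0,-0.144],[0,0,0,0,0,-0.03]]' >/dev/null
python3 -m jog '[[0,0,0,0,0,0],[0,0,0,0,0,0]]' >/dev/null; python3 st.py g
python3 -m jog '[[0,0,0,0,0,0],[0,0,0,0,0,0],[0,0,0,0,0,0],[0,0,0,0,0,0],[0,0,-20,0,0,0],[0,0,-40,0,0,0],[0,0,-40,0,0,0],[0,0,-30,0,0,0],[40,0,0,0,0,0],[40,0,0,0,0,0],[40,0,0,0,0,0],[40,0,0,0,0,0]]' 43 >/dev/null
python3 -m jog '[[40,0,0,0,0,0],[40,0,0,0,0,0],[0,0,0,0,0,0],[0,0,0,0,0,0]]' >/dev/null; python3 st.py g
python3 chk.py
python3 - <<'E'
from go import *
bot.capture("top")
for k,t in(("g","green_latch"),("w","white_latch")):
    n=frame(k).apply([0,0,1]); o=deck(RK[k],[0,0,20])[0]
    for d in bot.outline_of(t,"top")[:2]:
        v,u=np.nonzero(d["mask"]); tt,r=ray("top",np.c_[u,v]); X=tt+r*(((o-tt)@n)/(r@n))[:,None]; L=np.array([local(k,x) for x in X])
        w,V=np.linalg.eigh(np.cov(L[:,:2].T)); print(t,"%.2f"%d["p"],L.mean(0).round(1),"angle %.2f"%(np.arctan2(V[1,1],V[0,1])%np.pi),"span y",np.ptp(L[:,1]).round())
E
```

```text
t93.0 g tcp [-174.     0.    13.5] th -0.010 tilt [ 0.001 -0.001] F [ 0.2 -0.2 -0.1] M [-0.03  0.01 -0.02] w 39.6 f 0.0 j6 1.56
tau [ -0.  -42.3 -15.9   0.    0.5  -0. ]
t93.5 g tcp [-173.9    0.2   13.6] th -0.009 tilt [ 0.003 -0.001] F [ 0.4 -1.7  4.5] M [-0.18  0.2   0.22] w 10.0 f 30.0 j6 1.56
tau [  0.3 -40.9 -15.2   0.4   0.6   0.2]
t95.0 g tcp [-174.1    0.5   13.6] th 1.603 tilt [ 0.002 -0.   ] F [-1.1 -0.2  5.5] M [-0.13  0.25 -0.52] w 9.8 f 30.0 j6 -0.05
tau [  0.5 -40.4 -15.3  -0.2   0.4  -0.5]
t96.5 g tcp [-182.8  240.7  142.4] th 1.606 tilt [ 0.001 -0.002] F [-1.2 -0.4  0.4] M [-0.13  0.01  0.08] w 39.5 f 0.0 j6 0.36
tau [  1.4 -49.6 -23.7   0.6   0.8   0.1]
g 0.78 px [366. 225.] deck x -143.0 -6.2 y mean 32.7
g 0.70 px [396. 224.] deck x -123.1 -30.8 y mean -35.2
w 0.92 px [471. 223.] deck x -143.9 -26.6 y mean -35.1
w 0.85 px [440. 225.] deck x -145.9 -26.4 y mean 33.6
w 0.44 px [380. 269.] deck x -191.3 -171.5 y mean 169.0
green_latch 0.54 [-177.8   -0.2   20. ] angle 1.59 span y 63.0
white_latch 0.56 [-178.4    0.7   20. ] angle 1.59 span y 65.0
white_latch 0.47 [-115.7  164.9   20. ] angle 3.05 span y 138.0
```

```bash
python3 - <<'E'
from go import *
im=bot.capture("top")[172:292,340:500].astype(int)
for f in("t7","t8"):
    o=cv2.resize(cv2.imread(f"pics/{f}.png")[:,:,::-1],(160,120),interpolation=cv2.INTER_AREA).astype(int)
    d=np.abs(im-o).max(2)
    for k in "gw":
        for y in(34,-34):
            q=(proj("top",deck(RK[k],[[-150,y-17,10],[-150,y+17,10],[-2,y+17,10],[-2,y-17,10]]))-[340,172]).astype(np.int32)
            m=np.zeros(d.shape,np.uint8); cv2.fillPoly(m,[q],1); print(f,k,y,"mean diff %.1f"%d[m>0].mean(),"n>60",(d[m>0]>60).sum())
E
```

```text
t7 g 34 mean diff 8.5 n>60 3
t7 g -34 mean diff 4.3 n>60 1
t7 w 34 mean diff 4.7 n>60 1
t7 w -34 mean diff 21.8 n>60 125
t8 g 34 mean diff 4.0 n>60 0
t8 g -34 mean diff 3.4 n>60 0
t8 w 34 mean diff 3.4 n>60 0
t8 w -34 mean diff 28.0 n>60 189
```

```bash
python3 -c "
from plant import bot
print(bot.close_job())"
```

```text
the job is handed in; nothing more can be done
None
```

The job is handed in: all four syringes were pressed to the stops in their racks and both latches are closed. One white syringe got knocked about 8 mm back partway through, so I reopened both latches, pushed it home and reclosed them.

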